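# Check the drying case's lid switch and load the filters

### The job

Get the camera case ready: lift its lid by the bar until it stands open past upright, then try the lid switch by pressing its roller down just until it clicks, without forcing it further, and let it go. Then lay every filter case that is out (on the riser or the ledge) flat and square in a pocket of its own in the case's insert, and last of all turn the swivel sign half a turn so that its green face shows squarely to the front of its stand, where the red one was. Leave the lid open and do not knock the other things about.

Things in the scene. Friction and masses are not known exactly. Their poses are not given: they have to be found in the camera images.
- camera_case: Black camera case with a built-in dryer, fixed: 300 mm (its x) by 165 mm (its y), rim 70 mm above the ledge, walls 6 mm; origin under its centre. Lid hinges along its +y side, lift bar on its -y side. Inside: grey pocketed insert, top 60 mm above the ledge, x = -80 to 144 mm; dryer bay x = -144 to -80 mm, deck at 54 mm, slate-blue dryer module 10 mm high at +y, lid switch at -y.
- lid (a joint): Angle of the case's lid about the hinge line, rad: 0 shut, 1.57 upright, 1.8 at its stop. Lid 300 x 165 x 35 mm, hollow underneath, 0.55 kg; below upright it falls shut when let go, past upright it stays open. Shut, it holds the lid switch pressed by a rubber pad inside the lid.
- lid_hinge (a point): Middle of the lid's hinge line, 82.5 mm to the case's +y from its centre and 71 mm above the ledge; the line is parallel to the case's x.
- lid_bar (a point): Middle of the lid's lift bar: round steel, 10 mm thick, 90 mm long, parallel to the case's x, on two end legs. Its centre line is 40 mm off the lid's front (-y) face, 206 mm from the hinge line, 88 mm above the ledge when shut. It goes round with the lid and can turn between the fingers that hold it.
- roller_top (a point): Top middle of the white roller (10 mm diameter, 10 mm long, axle along the case's x) on the lid switch's lever, to be pressed straight down. At rest, with the lid open, it is 99.5 mm above the ledge, at x = -112, y = -13 mm of the case. The lever is hinged 45 mm from it towards the case's -y; under the lever lies the switch's black housing, 18 x 50 mm, top at 76 mm.
- switch_lever (a joint): Angle of the switch lever, rad: 0 at rest, growing as the roller is pressed (45 mm of roller travel per rad). It clicks at 0.11 rad (roller 5 mm down, about 4 N); beyond 0.22 rad (10 mm down, about 6 N) it is in harmful overtravel. The spring pushes back with 2 N at first, rising 0.4 N per mm, and returns the lever to 0.
- pocket1 (a point): Centre of the floor of pocket 1 (x = -42 mm, y = 0 of the case), 52 mm above the ledge. Pocket 68 mm (case x) by 54 mm (case y), 8 mm deep; at the middle of each long side a finger notch 36 mm wide runs 30 mm outwards, level with the pocket floor. A seated filter case has its length along the case's x and stands 10 mm proud. Any filter case fits any pocket.
- pocket2 (a point): Centre of the floor of pocket 2 (x = 32 mm, y = 0 of the case), 52 mm above the ledge. Pocket 68 mm (case x) by 54 mm (case y), 8 mm deep; at the middle of each long side a finger notch 36 mm wide runs 30 mm outwards, level with the pocket floor. A seated filter case has its length along the case's x and stands 10 mm proud. Any filter case fits any pocket.
- pocket3 (a point): Centre of the floor of pocket 3 (x = 106 mm, y = 0 of the case), 52 mm above the ledge. Pocket 68 mm (case x) by 54 mm (case y), 8 mm deep; at the middle of each long side a finger notch 36 mm wide runs 30 mm outwards, level with the pocket floor. A seated filter case has its length along the case's x and stands 10 mm proud. Any filter case fits any pocket.
- riser: Fixed wooden riser with three steps, each 80 mm deep (its x) and 300 mm wide (its y), 30, 60 and 90 mm high, rising towards its +x. Origin under its middle step's centre. The back step carries the lens and the blower.
- filterA_mid (a point): filter in a closed plastic case with rounded edges: 64 mm long (its own x) by 50 mm wide (its own y) by 18 mm high, 50 g, pale grey with a round dark glass showing on top. The point is its centre, 9 mm above its underside. It starts on the riser's lowest step (30 mm high); may be absent.
- filterB_mid (a point): filter in a closed plastic case with rounded edges: 64 mm long (its own x) by 50 mm wide (its own y) by 18 mm high, 50 g, pale grey with a round dark glass showing on top. The point is its centre, 9 mm above its underside. It starts on the riser's middle step (60 mm high); may be absent.
- filterC_mid (a point): filter in a closed plastic case with rounded edges: 64 mm long (its own x) by 50 mm wide (its own y) by 18 mm high, 50 g, pale grey with a round dark glass showing on top. The point is its centre, 9 mm above its underside. It starts on the ledge between the riser and the camera case; may be absent.
- sign_stand: Foot of the swivel sign, fixed: a wooden block 56 (its x) x 90 (its y) x 10 mm with a steel post 10 mm thick, origin under its centre. Its front is its -x side, towards the robot, marked by a white strip along the foot's front edge.
- sign (a joint): Turn of the sign's plate about its upright post, rad, counter-clockwise from above; it turns freely either way with a little friction and stays where it is left. Near 0 at the start, when the red face shows to the front; at pi or -pi the green face shows to the front.
- sign_top (a point): Middle of the top edge of the sign's plate, on the post's axis, 107 mm above the ledge. The plate is 80 mm wide, 60 mm high and 8 mm thick, one face red and the other green, its lower edge 47 mm above the ledge.
- sign_green (a point): Centre of the sign's green face, 4 mm from the post's axis and 77 mm above the ledge; its x axis points straight out of the green face.
- prime_lens: Prime lens standing on the riser's back step, 62 mm diameter, 62 mm high; origin under its centre. Leave alone.
- blower: Blue air blower standing on the riser's back step, 56 mm diameter, 115 mm high; origin under its centre. Leave alone.
- lens_cap: Black lens cap on the riser's middle step, 54 mm diameter, 9 mm high; origin under its centre. Leave alone.
- battery: Dark camera battery on the riser's lowest step, 40 x 34 x 18 mm; origin under its centre. Leave alone.
- card_wallet: Orange memory-card wallet on the ledge, 60 x 46 x 12 mm; origin under its centre. Leave alone.
- lens_pen: Lens-cleaning pen lying on the ledge, 110 mm long (its x), 12 mm thick; origin under its centre. Leave alone.

How it is judged:
By the outcome, as a careful person would: the job done as asked, in the order asked, and still so for the second after the job is handed in, with the robot touching nothing.
Of filterA, filterB, filterC only 2 to 3 are there at a start; the rules pass over those that are not, and their reading is None.
At some moment in a run one of filterC may be knocked a few centimetres aside while the robot is not near it.
Once in a run the grip may slacken for a moment while it holds something.
It also fails if it takes over 210 s, if anything falls off the work surface, if the arm or the gripper's body presses on something with over 40 N, if the wrist force passes 120 N, or if a joint passes its speed limit or range.

### The arm

A 6-joint arm with a two-finger parallel gripper is mounted at the origin on the work surface. World frame = base frame: x ahead of the robot, y to its left, z up, the work surface at z = 0. Lengths are in m, angles in rad, forces in N, time in s.
With the tool pointing down it reaches from about 0.325 to 0.75 m from the base axis. Payload 7.6 kg.
Tool frame: the origin (TCP) lies midway between the tips of the shut fingers; the grasp point (between the pads) lies 19 mm behind it (ctrl.grip_depth is the distance from the TCP to the grasp point, in m); z points along the fingers, y is the direction in which the jaws open and shut (so a half turn about z gives the same grasp; the last joint's range is limited). The gripper opens to 85 mm and grips with 20 to 120 N. Pads are 22 mm wide; open, the fingers measure 114 mm over their backs; the gripper's body (76 mm by 85 mm) begins 54 mm behind the grasp point. The pads swing forward as they close: fully open they stand 13 mm farther back than shut.
Start: joints at [-1.2, 0.052, 1.401, -0, 1.689, -0.07], TCP at [0.224, -0.475, 0.231] pointing down, gripper open.
Joint ranges: [-2.9, 2.9], [-0.91, 2.17], [0.12, 2.37], [-1.06, 4.2], [0.26, 2.73], [-2.93, 2.93]. Speed limits (rad/s): [2.57, 2.57, 3.01, 3.14, 3.14, 3.14].

### API

Orientations are given as a unit quaternion [x, y, z, w].
In Python, from plant import ctrl gives the robot as it stands. The module is installed in compiled form; this text tells all that it offers.
- The arm moves only by the tool jog_arm, never from a script. Its arguments are lists of equal length, an entry for each row: "linear": the shift along the tool's x, y, z in mm, a list of three; "rot": the turn, a rotation vector about the tool's x, y, z in degrees, a list of three. In form: {"linear": [[x, y, z], ...], "rot": [[rx, ry, rz], ...]}. A call has 1 to 12 rows; each row shifts and turns the commanded pose from where the row before left it, along the tool's axes as they then stand; what a row does not reach is not made up. A row lasts 1/12 s, in which the tool goes at most 41.7 mm and 7.16 degrees, less where a joint would pass 70% of its speed; a pose out of reach is approached as far as the arm can. A call is refused whole if a number of a shift passes 41.7 or a number of a turn 7.16, either way. A call with a gripper value outside its range is refused whole. "hand" is the gripper's target within -1 to 1 (shut at 1, half-way at 0, fully open at -1), set as the call begins (left out, the last holds). The fingers move at their own pace and stop on an object; "squeeze" is the grip in N (left out, the last holds). Time passes only in rows, so rows that do not move let the fingers close. It gives the time, the measured TCP pose, the force and the opening at its end, in the units of the state.
- ctrl.get_state(): the state, without advancing time (a new reading comes with each control period).
- ctrl.get_image(name): name is "scene" or "top" or "wrist"; returns a dict with "img" (400x640x3 uint8, red, green, blue), "z_map" (400x640 float32, m along the optical axis (not along the pixel's ray), 0 where there is no reading), "camera_matrix" (3x3 intrinsics, pixels), "cam_to_world" (4x4, takes a point from camera to world coordinates). Camera axes: x right, y down, z forward; pixel columns grow to the right and rows downward; lengths in m; the calibration is good to about 2 mm. A picture is of the moment at which its call begins.
- ctrl.job_done(): hands the job in, once; it reports no verdict.
The state is a dict: "t": time; "joint_positions": joint angles; "dq": joint speeds; "joint_torque": joint torques, N m; "ee_pos": TCP position; "eef_rot": TCP orientation; "ft_force": force on the tool from outside, world axes, zero at the start; "wrist_torque": the same for the moment, N m; "opening": opening from 0.0 (shut) to 1.0 (fully open).
Only numpy, scipy, OpenCV 4.12 (cv2) and the standard library are available. Lean on these libraries where they do the work, as an engineer would, in place of code of your own. Each camera call takes 0.05 s, during which the arm holds its last target.

## Working session

There is one attempt and no reset: what is moved stays moved. The work goes in short steps, Python scripts to look and compute and a tool call to move; the robot and the scene stay as the last step left them, time stands still between calls to the robot, and variables do not carry over. Pictures are saved under pics/ and viewed, and the job is handed in when it is done.

Besides the shell and the picture viewer there is one more tool, called after "Call:" as name(argument=value, ...) on one line, values as JSON. jog_arm: Moves the arm, as the interface text tells. Its arguments: {"type":"object","properties":{"linear":{"type":"array"},"rot":{"type":"array"},"hand":{"type":"number"},"squeeze":{"type":"number"}},"required":["linear","rot"]}

```bash
mkdir -p pics
cat > h.py <<'E'
import numpy as np, cv2
from plant import ctrl
from scipy.spatial.transform import Rotation as R
def shot(name,tag):
    d=ctrl.get_image(name); cv2.imwrite(f'pics/{tag}.png',d['img'][:,:,::-1]); np.savez(f'{tag}.npz',**d); return d
def pts(d):
    K=d['camera_matrix'];T=d['cam_to_world'];z=d['z_map'];v,u=np.mgrid[0:400,0:640]
    P=np.stack([(u-K[0,2])/K[0,0]*z,(v-K[1,2])/K[1,1]*z,z],-1)
    return P@T[:3,:3].T+T[:3,3]
def ray(d,u,v,h):
    K=d['camera_matrix'];T=d['cam_to_world']
    r=T[:3,:3]@np.array([(u-K[0,2])/K[0,0],(v-K[1,2])/K[1,1],1]);o=T[:3,3]
    return o+r*(h-o[2])/r[2]
def st():
    s=ctrl.get_state(); print('t',round(s['t'],2),'p',np.round(s['ee_pos'],4),'q',np.round(s['eef_rot'],4),'j',np.round(s['joint_positions'],3),'f',np.round(s['ft_force'],1),'op',round(s['opening'],3)); return s
E
python3 - <<'E'
from h import *
for n in ['scene','top','wrist']:
    d=shot(n,n+'0'); print(n,d['cam_to_world'].round(3).tolist(),d['camera_matrix'].round(1).tolist())
s=st(); print(s, ctrl.grip_depth); print(R.from_quat(s['eef_rot']).as_matrix().round(3))
E
```

```text
scene [[-0.531, 0.491, -0.69, 1.232], [0.847, 0.32, -0.424, 0.383], [0.013, -0.81, -0.586, 0.669], [0.0, 0.0, 0.0, 1.0]] [[362.3, 0.0, 325.7], [0.0, 362.3, 199.5], [0.0, 0.0, 1.0]]
top [[0.112, -0.969, 0.219, 0.393], [-0.994, -0.109, 0.028, -0.022], [-0.003, -0.221, -0.975, 0.971], [0.0, 0.0, 0.0, 1.0]] [[394.6, 0.0, 318.3], [0.0, 394.6, 199.2], [0.0, 0.0, 1.0]]
wrist [[0.426, -0.874, -0.234, 0.283], [-0.905, -0.412, -0.108, -0.446], [-0.002, 0.258, -0.966, 0.373], [0.0, 0.0, 0.0, 1.0]] [[329.2, 0.0, 320.8], [0.0, 329.2, 193.4], [0.0, 0.0, 1.0]]
t 0.15 p [ 0.2239 -0.4746  0.2307] q [ 9.758e-01  2.186e-01 -1.000e-04 -6.000e-04] j [-1.2    0.053  1.401 -0.     1.689 -0.07 ] f [-0.4 -0.7 -0.5] op 0.999
{'t': 0.15, 'joint_positions': array([-1.20028655e+00,  5.27234731e-02,  1.40148378e+00, -2.63906128e-05,
        1.68862096e+00, -7.03013538e-02]), 'dq': array([ 0.00027345, -0.00184139, -0.00383111,  0.00055128,  0.00206475,
        0.00087182]), 'joint_torque': array([ 8.39439144e-04, -3.81952429e+01, -3.60422587e+01, -8.87958805e-06,
        4.62650278e-03,  3.08157996e-05]), 'ee_pos': array([ 0.22393325, -0.47459145,  0.23065337]), 'eef_rot': array([ 9.75809013e-01,  2.18623850e-01, -1.05341318e-04, -6.08875998e-04]), 'ft_force': array([-0.37719037, -0.70279645, -0.4766458 ]), 'wrist_torque': array([ 0.01073936, -0.03440156,  0.02420532]), 'opening': 0.9987417023158474} 0.0187
[[ 0.904  0.427 -0.   ]
 [ 0.427 -0.904  0.001]
 [ 0.    -0.001 -1.   ]]
```

View pics/scene0.png

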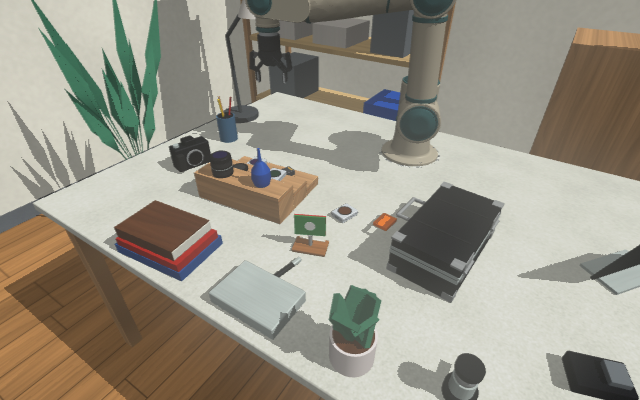

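View pics/top0.png

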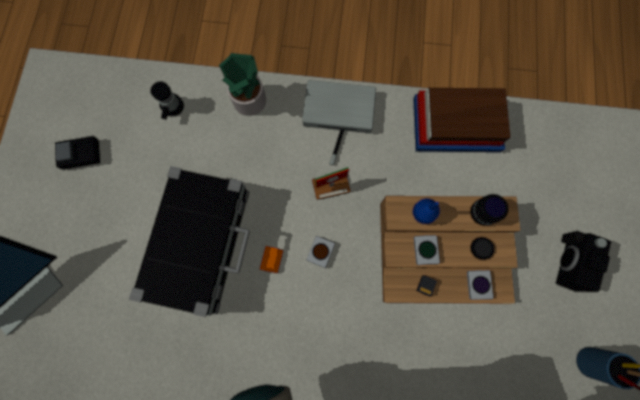

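View pics/wrist0.png

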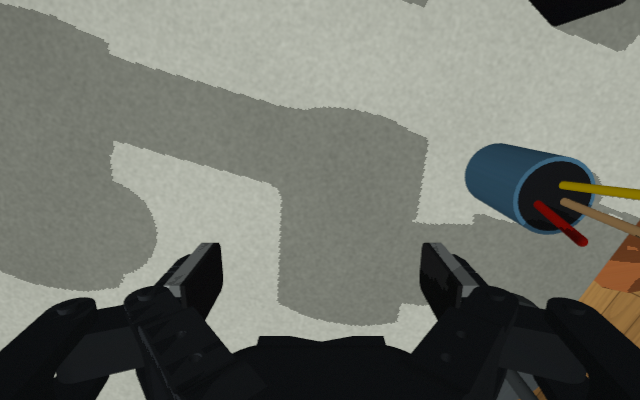

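The scene and top pictures show all three filter cases: A at top px (481,285), B at (428,249), C at (320,251). The shut case is at about (190,240), with its bar at (235,250), and the sign is at (332,185).

```bash
cat > m.py <<'E'
from h import *
d=dict(np.load('top0.npz')); P=pts(d); img=d['img']
print('table z',np.median(P[330:350,60:120,2]), np.median(P[200:220,80:120,2]))
X,Y,Z=P[...,0],P[...,1],P[...,2]
for nm,(u0,v0,u1,v1) in dict(case=(110,150,270,330),riser=(360,180,540,320),C=(290,225,350,280),sign=(300,155,370,205),wal=(250,230,300,280)).items():
    print(nm,[ (float(np.round(np.percentile(Z[v0:v1,u0:u1],p),3))) for p in (2,25,50,75,98,99.8)])
# lid top
m=(Z>0.09)&(Z<0.12); m[:, :100]=0; m[:, 265:]=0; m[:150]=0;m[330:]=0
n,l,s,c=cv2.connectedComponentsWithStats(m.astype(np.uint8))
for i in range(1,n):
    if s[i,4]>30:
        q=P[l==i]; r=cv2.minAreaRect((q[:,:2]*1000).astype(np.float32)); print('comp',s[i].tolist(),np.round(r[0],1),np.round(r[1],1),round(r[2],2),'z',np.median(q[:,2]).round(4))
big=cv2.resize(img[150:330,100:380],None,fx=2.8,fy=2.8,interpolation=cv2.INTER_CUBIC);cv2.imwrite('pics/c1.png',big[:,:,::-1])
big=cv2.resize(img[170:320,300:540],None,fx=3.3,fy=3.3,interpolation=cv2.INTER_CUBIC);cv2.imwrite('pics/c2.png',big[:,:,::-1])
E
python3 m.py
```

```text
table z 0.001578742135804223 0.0014496741688371784
case [-0.002, 0.001, 0.003, 0.107, 0.11, 0.971]
riser [-0.001, 0.002, 0.031, 0.064, 0.154, 0.971]
C [-0.002, 0.001, 0.002, 0.004, 0.022, 0.971]
sign [-0.002, 0.001, 0.002, 0.008, 0.109, 0.971]
wal [-0.002, 0.0, 0.002, 0.004, 0.016, 0.971]
comp [129, 166, 121, 152, 10885] [464.9 258.2] [212.9 303.9] 84.39 z 0.1075
```

View pics/c1.png

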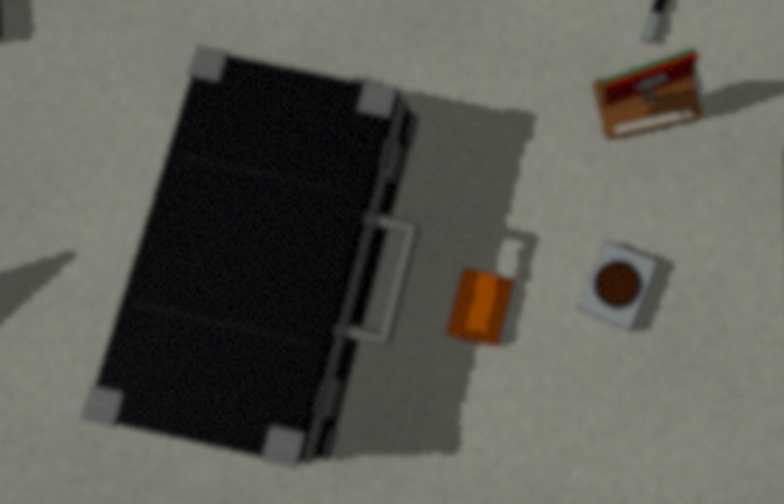

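View pics/c2.png

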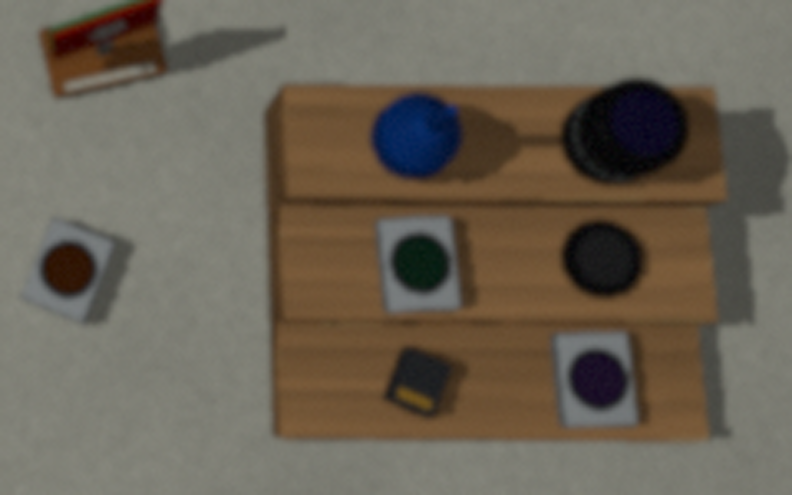

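The crops show the bar (crop 1 px (410,225)-(390,335)), the wallet between bar and filter C, and the rims of all three filters. Next I measure them.

```bash
cat > m2.py <<'E'
from h import *
d=dict(np.load('top0.npz')); P=pts(d); img=d['img'].astype(int)
X,Y,Z=P[...,0],P[...,1],P[...,2]
def comps(m,h,lab,minA=60):
    n,l,s,c=cv2.connectedComponentsWithStats(m.astype(np.uint8))
    for i in range(1,n):
        if s[i,4]>minA:
            vv,uu=np.nonzero(l==i)
            q=np.array([ray(d,u,v,h)[:2] for u,v in zip(uu,vv)])*1000
            r=cv2.minAreaRect(q.astype(np.float32)); 
            print(lab,s[i].tolist(),'c',np.round(r[0],1),np.round(r[1],1),round(r[2],2),'mean',q.mean(0).round(1),'z',np.median(Z[l==i]).round(4)); 
            if lab=='lid': print(cv2.boxPoints(r).round(1).tolist())
m=(Z>0.1)&(Z<0.12); m[:, :100]=0; m[:, 262:]=0; m[:150]=0;m[330:]=0
comps(m,0.106,'lid',500)
mb=(Z>0.075)&(Z<0.1); mb[:, :100]=0; mb[:, 262:]=0; mb[:150]=0;mb[330:]=0
comps(mb,0.093,'bar?',20)
hsv=cv2.cvtColor(d['img'],cv2.COLOR_RGB2HSV)
def box(u0,v0,u1,v1):
    b=np.zeros(Z.shape,bool); b[v0:v1,u0:u1]=1; return b
comps(box(300,230,345,275)&(Z>0.012)&(Z<.03),0.018,'C')
comps(box(410,230,450,268)&(Z>0.072)&(Z<.09),0.078,'B')
comps(box(462,266,500,302)&(Z>0.042)&(Z<.06),0.048,'A')
comps(box(255,235,290,280)&(Z>0.008)&(Z<.03),0.012,'wallet')
comps(box(305,160,360,200)&(Z>0.095)&(Z<.12),0.107,'signtop',10)
comps(box(305,160,365,210)&(Z>0.006)&(Z<.03),0.010,'foot',20)
comps(box(365,180,540,315)&(Z>0.085)&(Z<.1),0.090,'step3',200)
comps(box(365,180,540,315)&(Z>0.055)&(Z<.07),0.060,'step2',200)
comps(box(365,180,540,315)&(Z>0.023)&(Z<.037),0.030,'step1',200)
comps(box(410,190,445,225)&(Z>0.11),0.15,'blower',20)
E
python3 m2.py
```

```text
lid [129, 166, 113, 152, 10393] c [467.3 280. ] [170.9 304.7] 84.32 mean [461.5 279.4] z 0.1076
[[307.29998779296875, 210.10000610351562], [610.5, 179.89999389648438], [627.4000244140625, 349.8999938964844], [324.20001220703125, 380.1000061035156]]
bar? [207, 184, 43, 132, 794] c [456.7 176. ] [ 48.  297.1] 84.13 mean [453.6 183.1] z 0.092
C [307, 236, 28, 32, 557] c [479.7 -14.6] [49.7 64.5] 74.81 mean [479.5 -14.6] z 0.0196
B [414, 236, 26, 29, 645] c [ 504.6 -251.7] [64.3 51.3] 9.37 mean [ 504.4 -252. ] z 0.0796
A [468, 271, 25, 29, 649] c [ 442.2 -384.8] [62.4 52.5] 6.46 mean [ 442.1 -385.1] z 0.0493
wallet [260, 246, 24, 28, 483] c [447.5 101.7] [45.8 60.5] 83.43 mean [447.5 101.5] z 0.0135
signtop [316, 167, 34, 16, 170] c [647.2 -22.2] [11.5 80.9] 26.85 mean [647.2 -22.3] z 0.1076
foot [330, 160, 6, 6, 25] c [708.2 -19.7] [13.4 12.8] 6.08 mean [709.2 -18.1] z 0.0135
foot [312, 178, 39, 22, 497] c [644.9 -22.7] [55.7 92.2] 14.75 mean [638.8 -23.9] z 0.0115
step3 [385, 196, 136, 36, 3159] c [ 592.  -301.3] [ 80.7 301.1] 6.41 mean [ 588.1 -287.8] z 0.0914
step2 [384, 207, 134, 61, 3782] c [ 537.6 -307.9] [137.2 303.9] 3.75 mean [ 514.5 -313.1] z 0.0615
step1 [383, 268, 132, 36, 3606] c [ 433.7 -317.6] [ 79.6 302.5] 6.45 mean [ 432.3 -308.7] z 0.0314
blower [412, 198, 28, 27, 576] c [ 577.4 -227. ] [56.  57.8] 6.41 mean [ 577.3 -227.7] z 0.1481
```

```bash
cat >> h.py <<'E'
def rel(p,yaw_deg,quiet=False):
    """shift in tool axes (mm, current axes) and rotvec deg (tool) to a tool-down pose with tool x at yaw"""
    s=ctrl.get_state(); M=R.from_quat(s['eef_rot']); y=np.radians(yaw_deg)
    T=R.from_matrix(np.array([[np.cos(y),np.sin(y),0],[np.sin(y),-np.cos(y),0],[0,0,-1]]))
    D=np.array(p)-s['ee_pos']
    rv=(M.inv()*T).as_rotvec(degrees=True)
    print('now axes mm',np.round(M.inv().apply(D)*1000,1),'rot',rv.round(2),'| shift in target axes',np.round(T.inv().apply(D)*1000,1),'yaw now',np.degrees(np.arctan2(*M.as_matrix()[[1,0],0])).round(2))
E
python3 -c "
from h import *
rel([.455,.158,.15],-5.7)"
```

```text
now axes mm [ 478.9 -473.4   81.3] rot [-7.000e-02  2.000e-02  3.096e+01] | shift in target axes [ 167.1 -652.4   80.7] yaw now 25.26
```

Call:
jog_arm(linear=[[0, 0, 0], [0, 0, 0], [0, 0, 0], [0, 0, 0], [0, 0, 0]], rot=[[0, 0, 6.2], [0, 0, 6.2], [0, 0, 6.2], [0, 0, 6.2], [0, 0, 6.2]], hand=0.1, squeeze=50)

```text
t: 0.57
ee_pos: [0.224, -0.4747, 0.2309]
eef_rot: [0.999, -0.053, -0.0, -0.0]
ft_force: [-0.2, -1.0, 0.7]
opening: 0.449
```

Call:
jog_arm(linear=[[8.4, -32.6, 0], [8.4, -32.6, 0], [8.4, -32.6, 0], [8.4, -32.6, 0], [8.4, -32.6, 0], [8.4, -32.6, 0], [8.4, -32.6, 0], [8.4, -32.6, 0], [8.4, -32.6, 0], [8.4, -32.6, 0], [8.4, -32.6, 0], [8.4, -32.6, 0]], rot=[[0, 0, 0], [0, 0, 0], [0, 0, 0], [0, 0, 0], [0, 0, 0], [0, 0, 0], [0, 0, 0], [0, 0, 0], [0, 0, 0], [0, 0, 0], [0, 0, 0], [0, 0, 0]])

```text
t: 1.57
ee_pos: [0.3636, -0.094, 0.2312]
eef_rot: [0.999, -0.05, 0.0, 0.0]
ft_force: [0.5, -0.5, -0.1]
opening: 0.45
```

Call:
jog_arm(linear=[[8.4, -30, 5], [8.4, -30, 5], [8.4, -30, 5], [8.4, -30, 5], [8.4, -30, 5], [8.4, -30, 5], [0, 0, 0], [0, 0, 0]], rot=[[0, 0, 0], [0, 0, 0], [0, 0, 0], [0, 0, 0], [0, 0, 0], [0, 0, 0], [0, 0, 0], [0, 0, 0]])

```text
t: 2.23
ee_pos: [0.4314, 0.0794, 0.2005]
eef_rot: [0.999, -0.049, -0.001, 0.0]
ft_force: [0.3, -0.6, -0.2]
opening: 0.453
```

```bash
python3 -c "
from h import *
rel([.455,.158,.15],-5.7);st()
d=shot('wrist','w1'); shot('top','t1')"
```

```text
now axes mm [ 16.  -80.5  50.4] rot [0.03 0.11 0.12] | shift in target axes [ 15.7 -80.6  50.5] yaw now -5.58
t 2.23 p [0.4314 0.0794 0.2005] q [ 9.988e-01 -4.870e-02 -1.000e-03  3.000e-04] j [ 0.098 -0.184  1.687 -0.     1.64   1.766] f [ 0.3 -0.6 -0.2] op 0.453
```

View pics/w1.png

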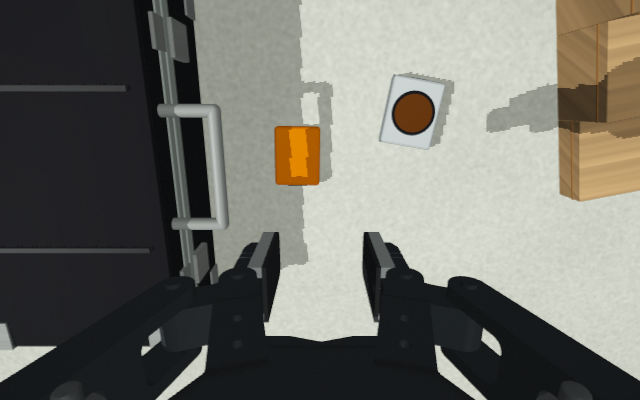

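The wrist view shows the bar, centreline px about (212,112) to (223,222), and the gripper yawed close to the case axes (the lid's grooves tilt slightly).

```bash
python3 -c "
from h import *
d=dict(np.load('w1.npz'))
a=ray(d,211,110,.088);b=ray(d,222,224,.088);print(a,b,(a+b)/2,np.degrees(np.arctan2(*(a-b)[[1,0]])))
P=pts(d)
for v in (120,140,160,180,200,215):
    row=P[v,195:235]; k=np.argsort(-row[:,2])[:6]; i=np.nonzero(row[:,2]>.08)[0]; i=i[i>8]; print(v,i+195,row[i].mean(0).round(4) if len(i) else '',row[:,2].max().round(3))
rel([.455,.158,.07],-5.7)
"
```

```text
[0.5005014  0.15678963 0.088     ] [0.40987616 0.16455317 0.088     ] [0.45518878 0.1606714  0.088     ] -4.896367278931449
120 [207 208 209 210 211 212 213 214 215 216 217 218 219 220] [0.4931 0.155  0.092 ] 0.094
140 [209 210 211 212 213 214 215 216 217 218 219 220 221 222] [0.4796 0.1504 0.1098] 0.343
160 [211 212 213 214 215 216 217 218 219 220 221 222 223] [0.4632 0.1578 0.092 ] 0.094
180 [212 213 214 215 216 217 218 219 220 221 222 223 224 225 230] [0.4508 0.1537 0.1088] 0.343
200 [214 215 216 217 218 219 220 221 222 223 224 225 226] [0.4313 0.1612 0.0919] 0.094
215 [216 217 218 219 220 221 222 223 224 225 226 227] [0.4189 0.1621 0.0923] 0.094
now axes mm [ 15.4 -82.1 131.2] rot [ 0.03  0.02 -0.05] | shift in target axes [ 15.5 -82.  131.2] yaw now -5.75
```

Call:
jog_arm(linear=[[4, -20.7, 5], [4, -20.7, 5], [4, -20.7, 5], [4, -20.7, 5], [0, 0, 25], [0, 0, 25], [0, 0, 25], [0, 0, 20], [0, 0, 15], [0, 0, 1], [0, 0, 0]], rot=[[0, 0, 0], [0, 0, 0], [0, 0, 0], [0, 0, 0], [0, 0, 0], [0, 0, 0], [0, 0, 0], [0, 0, 0], [0, 0, 0], [0, 0, 0], [0, 0, 0]])

```text
t: 3.25
ee_pos: [0.4557, 0.1581, 0.0702]
eef_rot: [0.999, -0.051, -0.0, 0.0]
ft_force: [-0.3, 0.1, -0.1]
opening: 0.447
```

```bash
python3 -c "
from h import *
rel([.4555,.1587,.07],-5.7);st()
d=shot('wrist','w2')"
```

```text
now axes mm [-0.2 -0.5  0.2] rot [ 0.03  0.05 -0.13] | shift in target axes [-0.2 -0.5  0.2] yaw now -5.83
t 3.25 p [0.4557 0.1581 0.0702] q [ 9.987e-01 -5.090e-02 -5.000e-04  2.000e-04] j [ 0.258  0.052  1.73  -0.     1.36   1.93 ] f [-0.3  0.1 -0.1] op 0.447
```

View pics/w2.png

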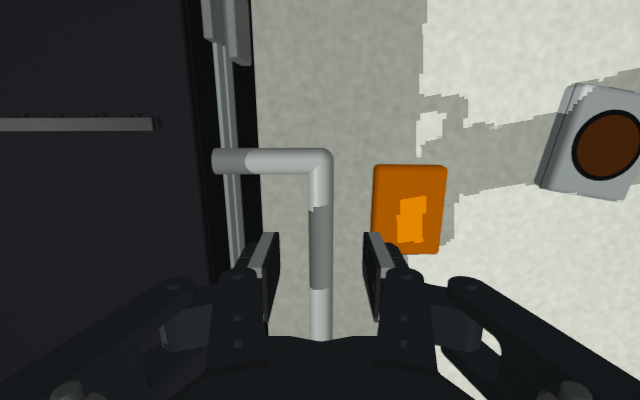

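The bar, at px x≈320, is centred between the pads. Closing.

Call:
jog_arm(linear=[[0, 0, 0], [0, 0, 0], [0, 0, 0], [0, 0, 0], [0, 0, 0], [0, 0, 0]], rot=[[0, 0, 0], [0, 0, 0], [0, 0, 0], [0, 0, 0], [0, 0, 0], [0, 0, 0]], hand=1, squeeze=50)

```text
t: 3.8
ee_pos: [0.4566, 0.1581, 0.0718]
eef_rot: [0.999, -0.05, 0.001, 0.001]
ft_force: [-2.5, -6.7, 5.3]
opening: 0.096
```

```bash
python3 -c "
import numpy as np
th=np.radians([0,9,18,27,36,45,54,63,72,81,90,95,98.5])
a=th+np.arctan2(17,205.); y=-205.7*np.cos(a); z=205.7*np.sin(a)
print(np.c_[np.degrees(th[1:]),-np.diff(y),-np.diff(z)].round(1), y[-1]-y[0],z[-1]-z[0])
"
```

```text
[[  9.   -5.2 -31.9]
 [ 18.  -10.1 -30.7]
 [ 27.  -14.8 -28.7]
 [ 36.  -19.1 -26. ]
 [ 45.  -22.9 -22.7]
 [ 54.  -26.2 -18.9]
 [ 63.  -28.8 -14.5]
 [ 72.  -30.7  -9.8]
 [ 81.  -31.9  -4.9]
 [ 90.  -32.3   0.1]
 [ 95.  -17.8   2.3]
 [ 98.5 -12.3   2.5]] 252.10970049678585 183.2322225376203
```

Call:
jog_arm(linear=[[0, -2, -16], [0, -3.2, -16], [0, -4.5, -15.5], [0, -5.6, -15.2], [0, -6.8, -14.6], [0, -8, -14.1], [0, -9, -13.3], [0, -10.1, -12.7], [0, -11, -11.8], [0, -11.9, -10.9], [0, -12.7, -10], [0, -13.5, -8.9]], rot=[[0, 0, 0], [0, 0, 0], [0, 0, 0], [0, 0, 0], [0, 0, 0], [0, 0, 0], [0, 0, 0], [0, 0, 0], [0, 0, 0], [0, 0, 0], [0, 0, 0], [0, 0, 0]])

```text
t: 4.8
ee_pos: [0.4664, 0.2553, 0.2334]
eef_rot: [0.999, -0.051, 0.002, 0.001]
ft_force: [-3.7, -10.2, 11.5]
opening: 0.094
```

```bash
python3 -c "
from h import *
st()
d=shot('scene','s3');d=shot('wrist','w3')"
```

```text
t 4.8 p [0.4664 0.2553 0.2334] q [ 0.9987 -0.0514  0.0021  0.0014] j [ 0.434  0.069  1.379 -0.004  1.691  2.107] f [ -3.7 -10.2  11.5] op 0.094
```

View pics/s3.png

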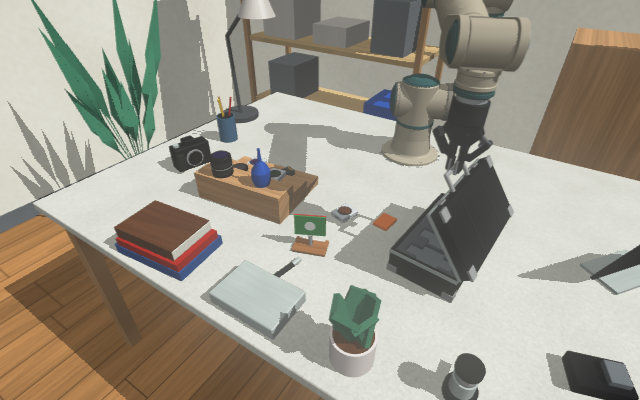

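The scene view shows the lid (px 460,210) about 55° open with the bar held in the fingers. Continuing the arc.

Call:
jog_arm(linear=[[0, -13.8, -8.4], [0, -14.5, -7.3], [0, -15.1, -5.7], [0, -15.6, -4.5], [0, -15.8, -3.1], [0, -16.1, -1.9], [0, -16.2, -0.6], [0, -16.2, 0.6], [0, -10, 1], [0, -10, 1.4], [0, -8, 1.5], [0, -4, 1]], rot=[[0, 0, 0], [0, 0, 0], [0, 0, 0], [0, 0, 0], [0, 0, 0], [0, 0, 0], [0, 0, 0], [0, 0, 0], [0, 0, 0], [0, 0, 0], [0, 0, 0], [0, 0, 0]])

```text
t: 5.9
ee_pos: [0.4818, 0.4124, 0.2566]
eef_rot: [0.999, -0.05, 0.001, -0.001]
ft_force: [2.3, 0.2, 7.1]
opening: 0.093
```

```bash
python3 -c "
from h import *
st()
d=shot('scene','s4');d=shot('top','t4')
P=pts(d)
"
```

```text
t 5.9 p [0.4818 0.4124 0.2566] q [ 9.987e-01 -5.000e-02  1.400e-03 -9.000e-04] j [ 0.65   0.361  0.998 -0.     1.779  2.321] f [2.3 0.2 7.1] op 0.093
```

View pics/s4.png

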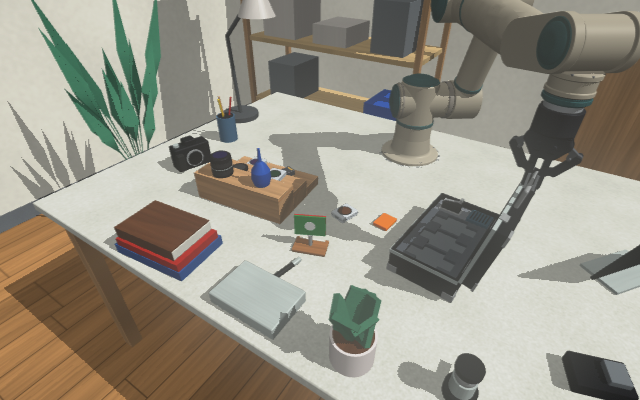

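View pics/t4.png

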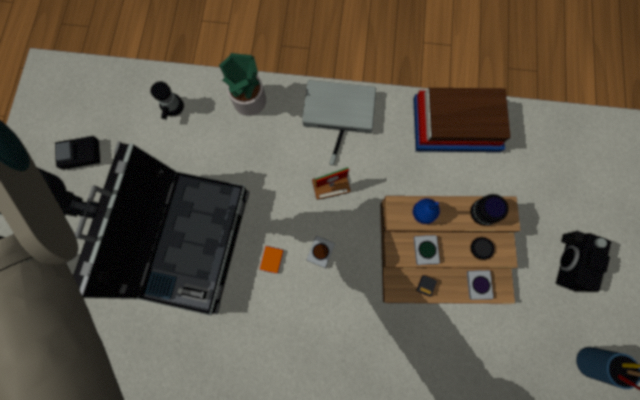

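Both views show the lid past upright (about 1.73 rad by tool travel), with the insert and lid switch exposed. Filter C now sits at top px (320,251). Releasing.

Call:
jog_arm(linear=[[0, 0, 0], [0, 0, 0], [0, 0, 0], [0, 0, 0], [0, 0, -10], [0, 0, -15], [0, 0, -20], [0, 0, -20], [0, 0, 0]], rot=[[0, 0, 0], [0, 0, 0], [0, 0, 0], [0, 0, 0], [0, 0, 0], [0, 0, 0], [0, 0, 0], [0, 0, 0], [0, 0, 0]], hand=0.1)

```text
t: 6.75
ee_pos: [0.4817, 0.4118, 0.3261]
eef_rot: [0.999, -0.05, 0.003, -0.003]
ft_force: [-0.3, -0.0, 0.5]
opening: 0.448
```

```bash
python3 -c "
from h import *
st()
d=shot('scene','s5');d=shot('wrist','w5')
"
```

```text
t 6.75 p [0.4817 0.4118 0.3261] q [ 0.9987 -0.0501  0.0031 -0.0026] j [ 0.649  0.371  0.848 -0.     1.914  2.32 ] f [-0.3 -0.   0.5] op 0.448
```

View pics/s5.png

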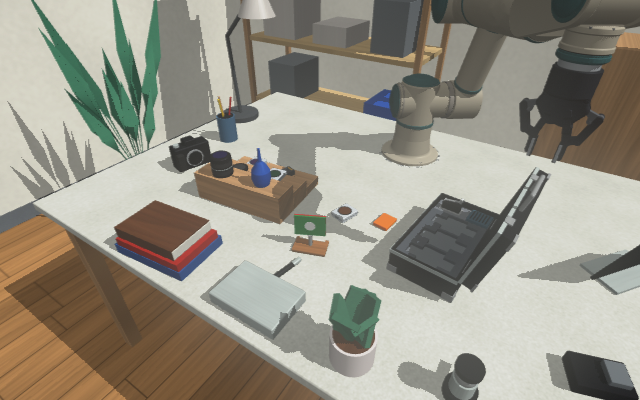

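View pics/w5.png

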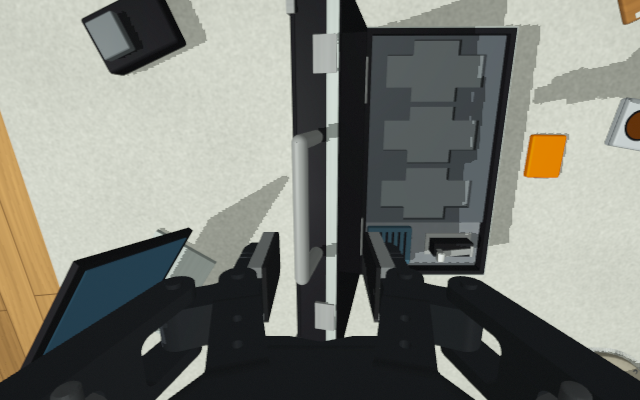

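```bash
python3 -c "
from h import *
d=dict(np.load('w5.npz'))
cv2.imwrite('pics/w5c.png',cv2.resize(d['img'][210:290,370:500],None,fx=6,fy=6,interpolation=cv2.INTER_CUBIC)[:,:,::-1])
P=pts(d); m=np.zeros((400,640),bool); m[225:275,400:480]=1; m&=(P[...,2]>.094)&(P[...,2]<.11)
v,u=np.nonzero(m); print(len(u),u.mean(),v.mean(),P[m].mean(0),P[m].min(0),P[m].max(0))
rel([.3546,.278,.18],-5.7)
"
```

```text
81 439.9382716049383 256.4938271604938 [0.35575944 0.28109609 0.09781669] [0.34892885 0.27555013 0.09416196] [0.36113793 0.28532891 0.10082539]
now axes mm [-113.   145.8  141. ] rot [-0.08 -0.09 -0.05] | shift in target axes [-112.9  145.5  141.3] yaw now -5.75
```

View pics/w5c.png

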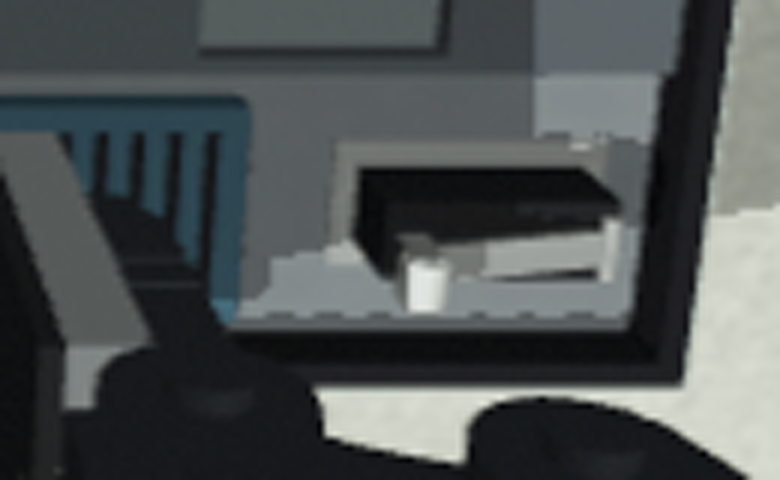

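The crop shows the white roller near px (440,256), which puts it at about (0.355, 0.280).

Call:
jog_arm(linear=[[-16, 20.6, 0], [-16, 20.6, 0], [-16, 20.6, 0], [-16, 20.6, 0], [-16, 20.6, 0], [-16, 20.6, 0], [-16.6, 20.6, 0], [0, 0, 0], [0, 0, 30], [0, 0, 30], [0, 0, 30], [0, 0, 30]], rot=[[0, 0, 0], [0, 0, 0], [0, 0, 0], [0, 0, 0], [0, 0, 0], [0, 0, 0], [0, 0, 0], [0, 0, 0], [0, 0, 0], [0, 0, 0], [0, 0, 0], [0, 0, 0]], hand=1, squeeze=30)

```text
t: 7.85
ee_pos: [0.3543, 0.279, 0.1977]
eef_rot: [0.999, -0.05, -0.001, 0.0]
ft_force: [-0.5, 0.5, 1.2]
opening: -0.006
```

Call:
jog_arm(linear=[[0, 0, 30], [0, 0, 30], [0, 0, 10], [0, 0, 0], [0, 0, 0]], rot=[[0, 0, 0], [0, 0, 0], [0, 0, 0], [0, 0, 0], [0, 0, 0]])

```text
t: 8.27
ee_pos: [0.3549, 0.2794, 0.1307]
eef_rot: [0.999, -0.05, -0.0, 0.0]
ft_force: [-0.1, -0.1, -0.1]
opening: 0.003
```

```bash
python3 -c "
from h import *
st(); rel([.3553,.2793,.1],-5.7)
d=shot('wrist','w6');shot('top','t6')
"
```

```text
t 8.27 p [0.3549 0.2794 0.1307] q [ 9.987e-01 -5.010e-02 -1.000e-04  1.000e-04] j [ 0.585 -0.101  1.754 -0.     1.489  2.256] f [-0.1 -0.1 -0.1] op 0.003
now axes mm [ 0.4  0.  30.7] rot [ 0.02  0.01 -0.05] | shift in target axes [ 0.4  0.  30.7] yaw now -5.75
```

View pics/w6.png

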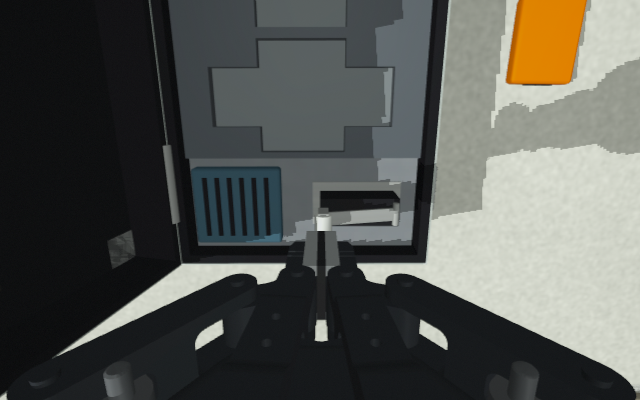

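View pics/t6.png

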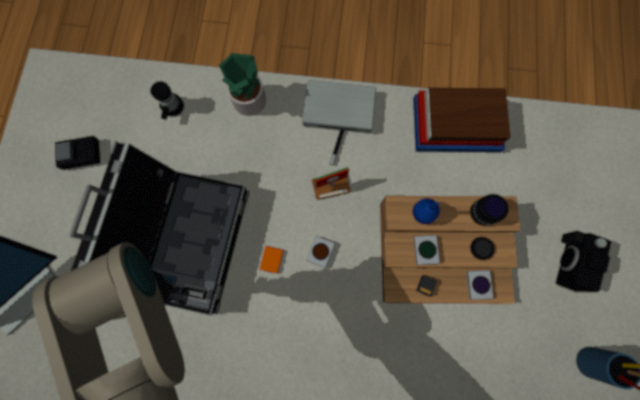

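The wrist view shows the roller at px (324,220), in line with the fingertips, and the lid clear to the left. Descending gently.

Call:
jog_arm(linear=[[0, 0, 15], [0, 0, 13], [0, 0, 2], [0, 0, 0], [0, 0, 1], [0, 0, 1], [0, 0, 1], [0, 0, 0], [0, 0, 0]], rot=[[0, 0, 0], [0, 0, 0], [0, 0, 0], [0, 0, 0], [0, 0, 0], [0, 0, 0], [0, 0, 0], [0, 0, 0], [0, 0, 0]])

```text
t: 9.12
ee_pos: [0.3554, 0.2799, 0.0983]
eef_rot: [0.999, -0.05, 0.001, -0.001]
ft_force: [0.5, 1.7, 3.7]
opening: 0.001
```

```bash
python3 -c "
from h import *
st()
d=shot('wrist','w7')
"
```

```text
t 9.12 p [0.3554 0.2799 0.0983] q [ 9.987e-01 -5.010e-02  1.000e-03 -9.000e-04] j [ 0.585 -0.069  1.791  0.     1.417  2.256] f [0.5 1.7 3.7] op 0.001
```

View pics/w7.png

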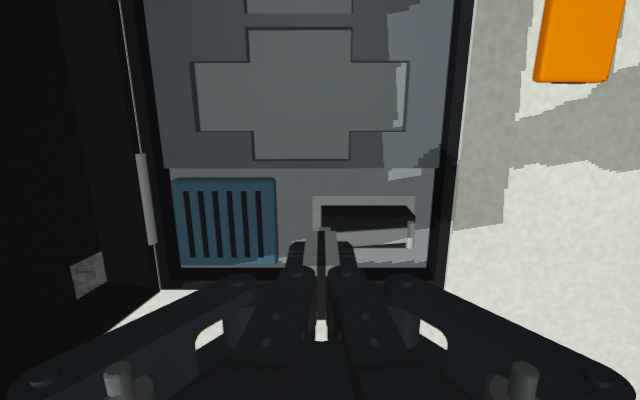

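Call:
jog_arm(linear=[[0, 0, 1], [0, 0, 1], [0, 0, 1], [0, 0, 0], [0, 0, 0], [0, 0, 0]], rot=[[0, 0, 0], [0, 0, 0], [0, 0, 0], [0, 0, 0], [0, 0, 0], [0, 0, 0]])

```text
t: 9.67
ee_pos: [0.3549, 0.2794, 0.0944]
eef_rot: [0.999, -0.05, 0.0, -0.0]
ft_force: [-0.1, 2.8, 3.9]
opening: -0.003
```

Call:
jog_arm(linear=[[0, 0, 0.8], [0, 0, 0.8], [0, 0, 0], [0, 0, 0]], rot=[[0, 0, 0], [0, 0, 0], [0, 0, 0], [0, 0, 0]])

```text
t: 10.0
ee_pos: [0.3548, 0.2793, 0.0927]
eef_rot: [0.999, -0.05, 0.0, 0.0]
ft_force: [0.3, 3.6, 5.8]
opening: -0.003
```

```bash
python3 -c "
from h import *
st()
d=shot('wrist','w8')
for i in range(6): st()
"
```

```text
t 10.0 p [0.3548 0.2793 0.0927] q [ 9.987e-01 -5.010e-02  1.000e-04  0.000e+00] j [ 0.585 -0.063  1.797 -0.     1.407  2.256] f [0.3 3.6 5.8] op -0.003
t 10.05 p [0.3548 0.2793 0.0928] q [ 9.987e-01 -5.010e-02  1.000e-04 -0.000e+00] j [ 0.585 -0.063  1.797 -0.     1.407  2.256] f [0.6 3.  4.7] op -0.001
t 10.05 p [0.3548 0.2793 0.0928] q [ 9.987e-01 -5.010e-02  1.000e-04 -0.000e+00] j [ 0.585 -0.063  1.797 -0.     1.407  2.256] f [0.6 3.  4.7] op -0.001
t 10.05 p [0.3548 0.2793 0.0928] q [ 9.987e-01 -5.010e-02  1.000e-04 -0.000e+00] j [ 0.585 -0.063  1.797 -0.     1.407  2.256] f [0.6 3.  4.7] op -0.001
t 10.05 p [0.3548 0.2793 0.0928] q [ 9.987e-01 -5.010e-02  1.000e-04 -0.000e+00] j [ 0.585 -0.063  1.797 -0.     1.407  2.256] f [0.6 3.  4.7] op -0.001
t 10.05 p [0.3548 0.2793 0.0928] q [ 9.987e-01 -5.010e-02  1.000e-04 -0.000e+00] j [ 0.585 -0.063  1.797 -0.     1.407  2.256] f [0.6 3.  4.7] op -0.001
t 10.05 p [0.3548 0.2793 0.0928] q [ 9.987e-01 -5.010e-02  1.000e-04 -0.000e+00] j [ 0.585 -0.063  1.797 -0.     1.407  2.256] f [0.6 3.  4.7] op -0.001
```

View pics/w8.png

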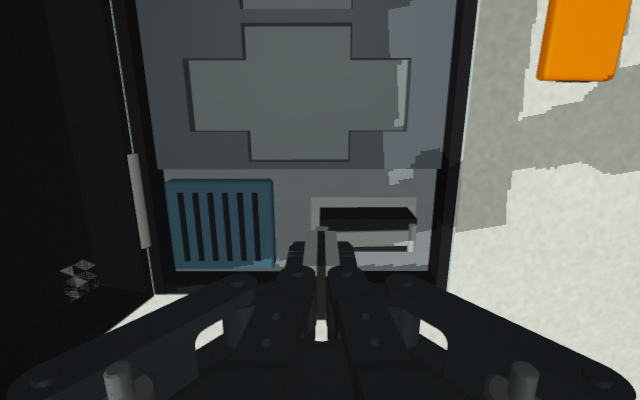

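The force of 4.7 N matches 6.7 mm of travel (2 + 0.4·6.7), beyond the click and well short of overtravel. Now I let it go and look.

Call:
jog_arm(linear=[[0, 0, 0.4], [0, 0, 0], [0, 0, 0], [0, 0, -4], [0, 0, -10], [0, 0, -20], [0, 0, -30], [0, 0, -30], [0, 0, -30], [0, 0, 0]], rot=[[0, 0, 0], [0, 0, 0], [0, 0, 0], [0, 0, 0], [0, 0, 0], [0, 0, 0], [0, 0, 0], [0, 0, 0], [0, 0, 0], [0, 0, 0]])

```text
t: 10.88
ee_pos: [0.3561, 0.2798, 0.2226]
eef_rot: [0.999, -0.05, 0.003, -0.002]
ft_force: [0.3, 0.9, 1.1]
opening: -0.001
```

```bash
python3 -c "
from h import *
st()
d=shot('wrist','w9')
"
```

```text
t 10.88 p [0.3561 0.2798 0.2226] q [ 0.9987 -0.0503  0.0034 -0.0021] j [ 5.850e-01 -1.580e-01  1.621e+00 -1.000e-03  1.671e+00  2.256e+00] f [0.3 0.9 1.1] op -0.001
```

View pics/w9.png

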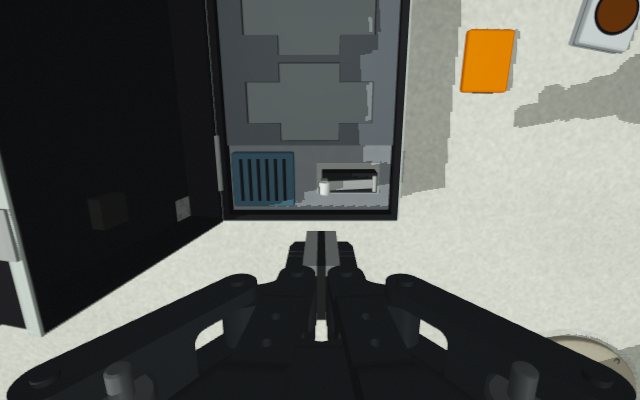

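The lever is back at rest (roller at px (324,187)). Next I move to a view of all the pockets.

Call:
jog_arm(linear=[[12, 4, -20], [12, 4, -20], [12, 4, -20], [12, 4, -20], [0, 0, 0], [0, 0, 0], [0, 0, 0]], rot=[[0, 0, 0], [0, 0, 0], [0, 0, 0], [0, 0, 0], [0, 0, 0], [0, 0, 0], [0, 0, 0]], hand=-0.7)

```text
t: 11.52
ee_pos: [0.4002, 0.2583, 0.2942]
eef_rot: [0.999, -0.05, -0.002, 0.001]
ft_force: [0.3, -0.5, -0.1]
opening: 0.853
```

```bash
python3 -c "
from h import *
st()
d=shot('wrist','w10')
"
```

```text
t 11.52 p [0.4002 0.2583 0.2942] q [ 0.9987 -0.0502 -0.0016  0.001 ] j [ 0.496 -0.089  1.416 -0.     1.818  2.167] f [ 0.3 -0.5 -0.1] op 0.853
```

View pics/w10.png

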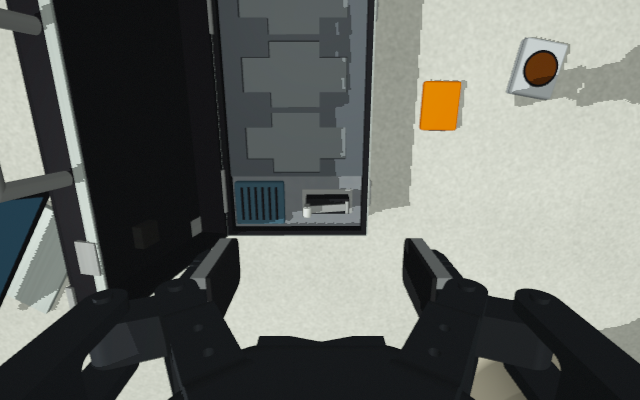

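The view shows the three cross-shaped pockets (centres near px (297,150), (294,82), (291,20)), filter C at (540,68), and the wallet.

```bash
python3 -c "
from h import *
for n in ('w6','w9','w10'):
    d=dict(np.load(n+'.npz')); P=pts(d)
    M=cv2.medianBlur(P[...,2].astype(np.float32),3)
    m=(M<.0575)&(M>.047)
    c0=np.array([.467,.280]); a=np.radians(-5.6); q=(P[...,:2]-c0)@np.array([[np.cos(a),-np.sin(a)],[np.sin(a),np.cos(a)]])*1000
    mm=m&(q[...,0]>-82)&(q[...,0]<146)&(abs(q[...,1])<72)
    nn,l,s,c=cv2.connectedComponentsWithStats(mm.astype(np.uint8))
    print(n,'insert z',np.median(M[(q[...,0]>-78)&(q[...,0]<140)&(abs(q[...,1])<70)&(M>.0575)&(M<.068)]))
    for i in range(1,nn):
        if s[i,4]>300:
            k=l==i; Q=q[k]; print(s[i].tolist(),'xr',np.percentile(Q[:,0],[.5,99.5]).round(1),'yr',np.percentile(Q[:,1],[.5,99.5]).round(1),np.median(P[k][:,2]).round(4), 'mean',Q.mean(0).round(1))
    v=(P[...,2]*3000).clip(0,255); cv2.imwrite(f'pics/dz_{n}.png',v.astype(np.uint8))
"
```

```text
w6 insert z 0.060156643
[254, 0, 93, 27, 2459] xr [-0.1 14.7] yr [-25.3  28.6] 0.0522 mean [7.2 1.8]
[209, 39, 185, 113, 15364] xr [-75.8  -7.9] yr [-55.3  58.6] 0.0522 mean [-40.7   1.7]
[199, 158, 215, 3, 341] xr [-82.  -80.7] yr [-71.5  70.9] 0.0542 mean [-81.3  -5.1]
w9 insert z 0.06015806
[240, 0, 136, 55, 5933] xr [-0.5 42.7] yr [-55.2  58.6] 0.0522 mean [24.5  1.9]
[245, 62, 128, 79, 7400] xr [-75.8  -7.9] yr [-55.1  58.7] 0.0522 mean [-41.1   1.9]
w10 insert z 0.06015931
[237, 0, 111, 34, 2777] xr [ 74.4 106.4] yr [-55.1  58.6] 0.0523 mean [93.1  2.4]
[241, 41, 106, 66, 5210] xr [-0.9 66.2] yr [-55.1  58.7] 0.0522 mean [33.4  2. ]
[245, 113, 101, 60, 4442] xr [-75.8  -8.5] yr [-54.4  58.9] 0.0522 mean [-41.8   2.3]
```

View pics/dz_w10.png

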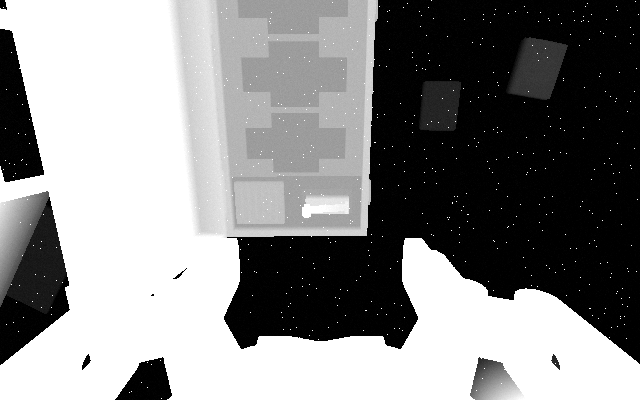

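```bash
cat >> h.py <<'E'
def inframe(P,c0,yaw):
    a=np.radians(yaw); return (P[...,:2]-np.array(c0))@np.array([[np.cos(a),-np.sin(a)],[np.sin(a),np.cos(a)]])*1000
E
python3 -c "
from h import *
for n in ('w6','w9','w10'):
    d=dict(np.load(n+'.npz')); P=pts(d); M=cv2.medianBlur(P[...,2].astype(np.float32),3)
    q=inframe(P,[.4676,.28165],-5.6)
    m=(M<.0565)&(M>.047)&(abs(q[...,1])<72)
    # notch zone rows: y extents by x bin for full cross
    for x0,x1 in ((-60,-24),(14,50),(88,124)):
        X=[];L=[];H=[]
        for x in range(x0+4,x1-4,2):
            s=m&(abs(q[...,0]-x)<1.2)
            if s.sum()>20: X.append(x);L.append(np.percentile(q[s][:,1],1));H.append(np.percentile(q[s][:,1],99))
        if len(X)>6: print(n,x0,'lo',np.polyfit(X,L,1).round(4),'hi',np.polyfit(X,H,1).round(4), 'mid',np.mean(L+H).round(2),len(X))
"
```

```text
w6 -60 lo [-6.10000e-03 -5.70307e+01] hi [1.90000e-03 5.68399e+01] mid -0.01 14
w9 -60 lo [-2.2700e-02 -5.7105e+01] hi [-4.50000e-03  5.63483e+01] mid 0.21 14
w9 14 lo [  0.     -56.2728] hi [-1.15000e-02  5.69533e+01] mid 0.17 13
w10 -60 lo [-3.7800e-02 -5.7086e+01] hi [-8.70000e-03  5.60813e+01] mid 0.5 14
w10 14 lo [-1.10000e-03 -5.59073e+01] hi [-1.3300e-02  5.6823e+01] mid 0.23 14
w10 88 lo [  0.066  -62.4694] hi [-4.4500e-02  6.0863e+01] mid 0.26 8
```

```bash
cat >> h.py <<'E'
def topface(d,zlo,zhi,c,rad=.06):
    P=pts(d); M=cv2.medianBlur(P[...,2].astype(np.float32),3)
    m=(M>zlo)&(M<zhi)&(np.hypot(P[...,0]-c[0],P[...,1]-c[1])<rad)
    n,l,s,_=cv2.connectedComponentsWithStats(m.astype(np.uint8)); 
    i=1+np.argmax(s[1:,4]); q=(P[l==i][:,:2]*1000).astype(np.float32)
    (cx,cy),(w,h),a=cv2.minAreaRect(q)
    if w<h: a-=90
    print('face c',round(cx,1),round(cy,1),'size',round(w,1),round(h,1),'len yaw',round(a,2),'n',s[i].tolist(),'z',np.median(P[l==i][:,2]).round(4))
E
python3 -c "
from h import *
d=dict(np.load('w10.npz'));topface(d,.013,.025,[.48,-.015])
d=dict(np.load('w1.npz'));topface(d,.013,.025,[.48,-.015])
rel([.435,-.01,.15],-15)
"
```

```text
face c 480.3 -11.6 size 51.1 64.6 len yaw -15.39 n [510, 37, 58, 63, 2418] z 0.018
face c 480.3 -12.4 size 50.6 64.6 len yaw -15.61 n [380, 75, 65, 75, 3522] z 0.0182
now axes mm [ 62.  263.2 144.6] rot [0.14 0.17 9.27] | shift in target axes [103.2 250.2 144.2] yaw now -5.73
```

Call:
jog_arm(linear=[[0, 0, 0], [0, 0, 0], [11.4, 27.8, 12], [11.4, 27.8, 12], [11.4, 27.8, 12], [11.4, 27.8, 12], [11.4, 27.8, 12], [11.4, 27.8, 12], [11.4, 27.8, 12], [11.4, 27.8, 12], [11.4, 27.8, 12], [0, 0, 0]], rot=[[0, 0, 4.8], [0, 0, 4.8], [0, 0, 0], [0, 0, 0], [0, 0, 0], [0, 0, 0], [0, 0, 0], [0, 0, 0], [0, 0, 0], [0, 0, 0], [0, 0, 0], [0, 0, 0]])

```text
t: 12.57
ee_pos: [0.4318, -0.0132, 0.1842]
eef_rot: [0.991, -0.135, -0.003, 0.001]
ft_force: [-0.6, -0.1, -0.6]
opening: 0.848
```

```bash
python3 -c "
from h import *
st()
d=shot('wrist','w11');topface(d,.013,.025,[.48,-.015]); rel([.4803,-.012,.06],-15.5)
"
```

```text
t 12.57 p [ 0.4318 -0.0132  0.1842] q [ 9.908e-01 -1.354e-01 -3.300e-03  9.000e-04] j [-0.115 -0.192  1.727 -0.002  1.614  1.727] f [-0.6 -0.1 -0.6] op 0.848
face c 480.8 -12.3 size 50.0 63.6 len yaw -16.03 n [279, 88, 56, 71, 3769] z 0.0183
now axes mm [ 47.3 -12.4 125.3] rot [ 0.07  0.3  -0.04] | shift in target axes [ 46.6 -12.2 125.5] yaw now -15.54
```

View pics/w11.png

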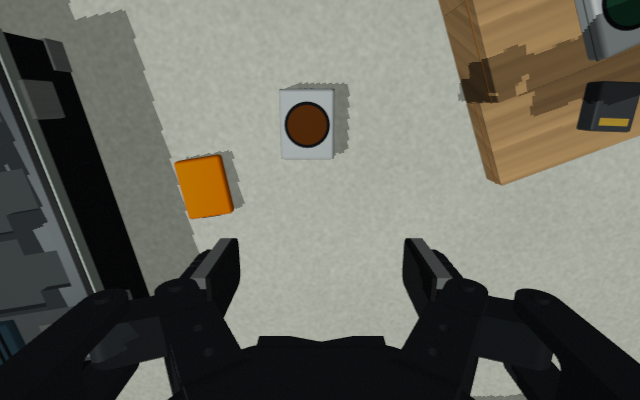

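C is aligned with the tool (px (307,124)), and the wallet is well clear at (205,188).

Call:
jog_arm(linear=[[16, -4, 20], [16, -4, 25], [15, -4, 25], [0, 0, 25], [0, 0, 25], [0, 0, 0], [0, 0, 0]], rot=[[0, 0, 0], [0, 0, 0], [0, 0, 0], [0, 0, 0], [0, 0, 0], [0, 0, 0], [0, 0, 0]])

```text
t: 13.2
ee_pos: [0.481, -0.0097, 0.0674]
eef_rot: [0.991, -0.133, -0.002, 0.0]
ft_force: [1.6, 0.3, 0.5]
opening: 0.853
```

```bash
python3 -c "
from h import *
st()
d=shot('wrist','w12'); rel([.4805,-.0122,.001],-15.6)
"
```

```text
t 13.2 p [ 0.481  -0.0097  0.0674] q [ 0.9911 -0.1329 -0.0017  0.    ] j [-0.097  0.054  1.734  0.     1.356  1.74 ] f [1.6 0.3 0.5] op 0.853
now axes mm [-1.   2.6 68.1] rot [-0.   -0.01  0.32] | shift in target axes [-1.   2.6 68.1] yaw now -15.28
```

View pics/w12.png

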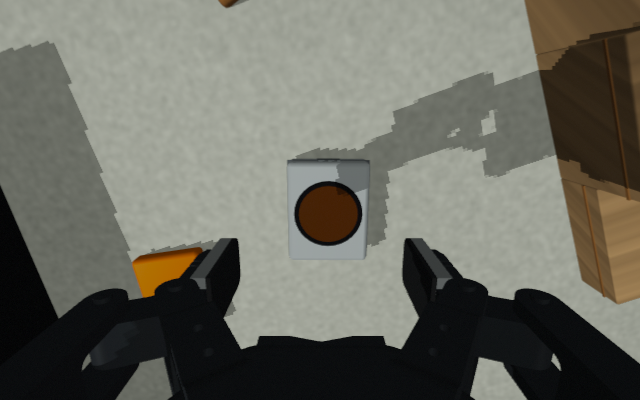

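C's face is at px (328,210), about 2.6 mm off centre. I correct that while descending.

Call:
jog_arm(linear=[[-1, 2.6, 18], [0, 0, 18], [0, 0, 15], [0, 0, 10], [0, 0, 5], [0, 0, 1], [0, 0, 0], [0, 0, 0]], rot=[[0, 0, 0.3], [0, 0, 0], [0, 0, 0], [0, 0, 0], [0, 0, 0], [0, 0, 0], [0, 0, 0], [0, 0, 0]])

```text
t: 13.92
ee_pos: [0.4814, -0.013, 0.0025]
eef_rot: [0.991, -0.136, 0.001, -0.0]
ft_force: [-0.0, 1.6, 0.1]
opening: 0.848
```

Call:
jog_arm(linear=[[0, 0, 0], [0, 0, 0], [0, 0, 0], [0, 0, 0], [0, 0, 0], [0, 0, 0], [0, 0, 0]], rot=[[0, 0, 0], [0, 0, 0], [0, 0, 0], [0, 0, 0], [0, 0, 0], [0, 0, 0], [0, 0, 0]], hand=1, squeeze=45)

```text
t: 14.5
ee_pos: [0.4813, -0.0131, 0.0023]
eef_rot: [0.991, -0.136, 0.001, 0.0]
ft_force: [-0.6, -0.5, 6.3]
opening: 0.575
```

```bash
python3 -c "
from h import *
st()
d=shot('wrist','w13')
"
```

```text
t 14.5 p [ 0.4813 -0.0131  0.0023] q [ 9.907e-01 -1.361e-01  9.000e-04  0.000e+00] j [-0.104  0.147  1.78  -0.     1.212  1.74 ] f [-0.6 -0.5  6.3] op 0.575
```

View pics/w13.png

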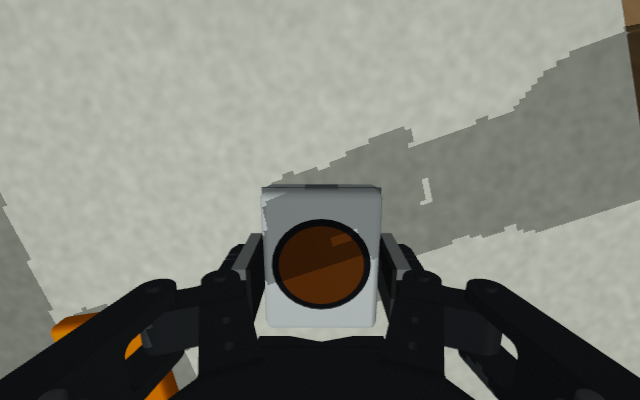

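The grip holds at 0.575 opening (about 49 mm). Lifting.

Call:
jog_arm(linear=[[0, 0, -5], [0, 0, -15], [0, 0, -25], [0, 0, -30], [0, 0, -30], [0, 0, -30], [0, 0, 0], [0, 0, 0]], rot=[[0, 0, 0], [0, 0, 0], [0, 0, 0], [0, 0, 0], [0, 0, 0], [0, 0, 0], [0, 0, 0], [0, 0, 0]])

```text
t: 15.22
ee_pos: [0.4813, -0.0131, 0.1381]
eef_rot: [0.991, -0.136, 0.002, -0.0]
ft_force: [-0.3, 0.1, -1.5]
opening: 0.574
```

```bash
cat >> h.py <<'E'
def inhand(d):
    """held filter's top face in tool frame (mm)"""
    s=ctrl.get_state(); M=R.from_quat(s['eef_rot']); P=pts(d)
    Q=M.inv().apply((P-s['ee_pos']).reshape(-1,3)).reshape(P.shape)*1000
    m=(abs(Q[...,0])<48)&(abs(Q[...,1])<29)&(Q[...,2]>-26)&(Q[...,2]<-6)
    m&=~((abs(Q[...,0])<12)&(abs(Q[...,1])>24.2))
    k=Q[m]; print('inhand z med',np.median(k[:,2]).round(1),np.percentile(k[:,2],[5,95]).round(1))
    m&=abs(Q[...,2]-np.median(k[:,2]))<3
    n,l,st_,_=cv2.connectedComponentsWithStats(m.astype(np.uint8)); i=1+np.argmax(st_[1:,4]); k=Q[l==i]
    print(' xr',np.percentile(k[:,0],[.3,1,99,99.7]).round(1),'yr',np.percentile(k[:,1],[.5,99.5]).round(1))
    A=np.c_[k[:,:2],np.ones(len(k))]; c=np.linalg.lstsq(A,k[:,2],rcond=None)[0]; print(' tilt deg x,y',np.degrees(c[:2]).round(2))
    # yaw from front edge
    ys=[];xs=[]
    for y in range(-18,19,2):
        e=k[abs(k[:,1]-y)<1]; 
        if len(e)>5: ys.append(y); xs.append(np.percentile(e[:,0],98))
    if len(ys)>4: p=np.polyfit(ys,xs,1); print(' front edge x',round(p[1],1),'yaw err deg',round(-np.degrees(p[0]),2))
E
python3 -c "
from h import *
st()
d=shot('wrist','w14');inhand(d);rel([.500,.2787,.15],-5.6)
"
```

```text
t 15.22 p [ 0.4813 -0.0131  0.1381] q [ 0.9907 -0.1361  0.0019 -0.    ] j [-0.104 -0.024  1.665 -0.     1.497  1.74 ] f [-0.3  0.1 -1.5] op 0.574
inhand z med -17.8 [-19.1 -15.4]
 xr [-31.1 -30.2  31.5  31.9] yr [-25.6  23.1]
 tilt deg x,y [0.17 0.1 ]
 front edge x 31.2 yaw err deg 0.4
now axes mm [ -59.7 -286.2  -13.8] rot [ 0.000e+00 -1.000e-02 -1.004e+01] | shift in target axes [  -8.9 -292.2  -13.8] yaw now -15.64
```

View pics/w14.png

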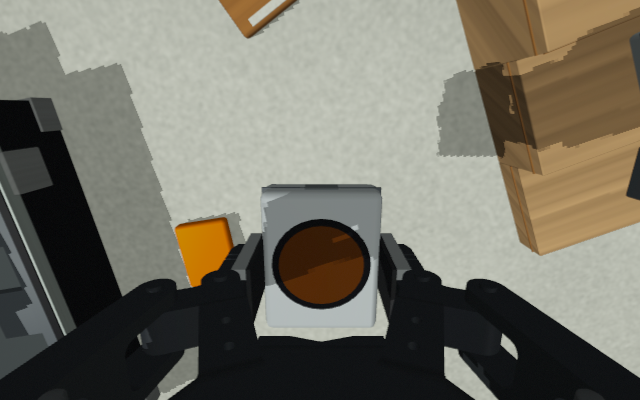

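C hangs level in the hand: x centre +0.3 mm, while y reads −1.2 mm. Centred pads mean that is camera bias, so I'll compensate for it. Going over pocket 3.

```bash
python3 -c "
from h import *
rel([.5728,.2703,.13],-5.6)
"
```

```text
now axes mm [  12.6 -297.7    6.2] rot [ 0.000e+00 -1.000e-02 -1.004e+01] | shift in target axes [  64.4 -290.9    6.2] yaw now -15.64
```

Call:
jog_arm(linear=[[0, 0, 0], [0, 0, 0]], rot=[[0, 0, -5], [0, 0, -5]])

```text
t: 15.43
ee_pos: [0.4794, -0.0129, 0.1343]
eef_rot: [0.999, -0.047, -0.002, -0.0]
ft_force: [0.5, -0.3, -0.6]
opening: 0.575
```

Call:
jog_arm(linear=[[5.4, -24.2, 0.5], [5.4, -24.2, 0.5], [5.4, -24.2, 0.5], [5.4, -24.2, 0.5], [5.4, -24.2, 0.5], [5.4, -24.2, 0.5], [5.4, -24.2, 0.5], [5.4, -24.2, 0.5], [5.4, -24.2, 0.5], [5.4, -24.2, 0.5], [5.4, -24.2, 0.5], [5.4, -24.2, 0.5]], rot=[[0, 0, 0], [0, 0, 0], [0, 0, 0], [0, 0, 0], [0, 0, 0], [0, 0, 0], [0, 0, 0], [0, 0, 0], [0, 0, 0], [0, 0, 0], [0, 0, 0], [0, 0, 0]])

```text
t: 16.43
ee_pos: [0.5728, 0.2704, 0.1275]
eef_rot: [0.999, -0.049, -0.002, 0.001]
ft_force: [0.5, -0.7, -0.8]
opening: 0.577
```

Call:
jog_arm(linear=[[0, 0, 10], [0, 0, 15], [0, 0, 10], [0, 0, 0], [0, 0, 0]], rot=[[0, 0, 0], [0, 0, 0], [0, 0, 0], [0, 0, 0], [0, 0, 0]])

```text
t: 16.85
ee_pos: [0.5727, 0.2688, 0.0935]
eef_rot: [0.999, -0.05, -0.002, 0.001]
ft_force: [0.4, -1.0, 0.1]
opening: 0.572
```

```bash
cat >> h.py <<'E'
def pock(d,c0=(.4677,.2818),yaw=-5.6,xc=106):
    """visible parts of pocket around xc: floor extents in nominal case frame, mm"""
    P=pts(d); M=cv2.medianBlur(P[...,2].astype(np.float32),3); q=inframe(P,c0,yaw)
    m=(M<.0565)&(M>.047)&(abs(q[...,1])<72)&(abs(q[...,0]-xc)<38)
    if m.sum()<30: print('no floor'); return
    k=q[m]; print('floor n',m.sum(),'x',np.percentile(k[:,0],[.5,99.5]).round(1),'y',np.percentile(k[:,1],[.5,99.5]).round(1),'expect',xc-34,xc+34,-57,57)
E
python3 -c "
from h import *
st()
d=shot('wrist','w15');inhand(d);pock(d);rel([.5728,.2703,.075],-5.6)
"
```

```text
t 16.85 p [0.5727 0.2688 0.0935] q [ 9.988e-01 -4.950e-02 -1.600e-03  8.000e-04] j [ 0.381  0.435  1.231 -0.     1.48   2.05 ] f [ 0.4 -1.   0.1] op 0.572
inhand z med -14.5 [-15.7 -12.4]
 xr [-32.5 -31.5  30.1  30.5] yr [-25.2  23.4]
 tilt deg x,y [ 0.44 -0.  ]
 front edge x 29.7 yaw err deg 0.2
floor n 5549 x [ 87.8 137.8] y [-57.5  56.8] expect 72 140 -57 57
now axes mm [-0.7 -1.2 19.9] rot [ 0.03  0.05 -0.08] | shift in target axes [-0.7 -1.2 19.9] yaw now -5.68
```

View pics/w15.png

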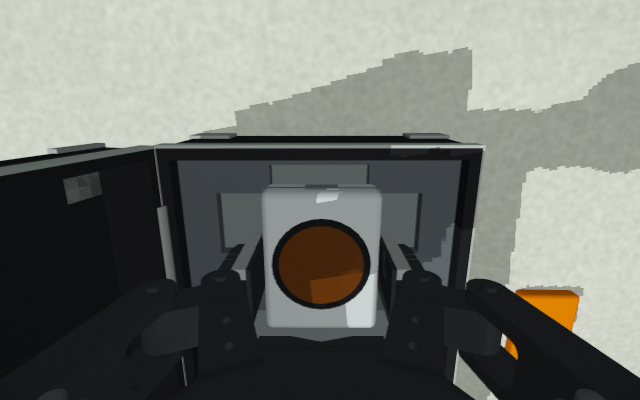

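C sits over pocket 3, with its face at px (262–381, 186–327) exactly as before, so the grip is unchanged. Next I compare it with the pocket edges in the same image.

```bash
cat >> h.py <<'E'
def fit(d,xc,c0=(.4677,.2818),yaw=-5.6):
    P=pts(d); q=inframe(P,c0,yaw); Z=cv2.medianBlur(P[...,2].astype(np.float32),3)
    s=np.zeros(Z.shape,bool); s[188:322,255:390]=1
    zt=np.median(Z[200:215,290:350]); m=s&(abs(Z-zt)<.0025)
    n,l,stt,_=cv2.connectedComponentsWithStats(m.astype(np.uint8)); i=1+np.argmax(stt[1:,4]); k=q[l==i]
    print('face z',zt.round(4),'x',np.percentile(k[:,0],[.5,99.5]).round(1),'y',np.percentile(k[:,1],[.5,99.5]).round(1))
    f=(Z<.0565)&(Z>.047)&(abs(q[...,1])<72)&(abs(q[...,0]-xc)<38)
    if f.sum()>50:
        # pocket side edges just ahead of notch (|x-xc|>19) and far edge, notch ends
        g=q[f]; a=g[(g[:,0]-xc>20)&(g[:,0]-xc<32)]; b=g[(abs(g[:,0]-xc)<14)]; c=g[abs(g[:,1])<20]
        for lab,w,j in (('side y',a,1),('notch y',b,1),('x',c,0)):
            if len(w)>20: print(lab,np.percentile(w[:,j],[1,99]).round(1))
        nn=g[(abs(g[:,1])>32)]; print('notch x',np.percentile(nn[:,0],[1,99]).round(1) if len(nn)>20 else '', 'expect',xc-18,xc+18)
E
python3 -c "
from h import *
d=dict(np.load('w15.npz'));fit(d,106)
d=shot('wrist','w16');fit(d,106);inhand(d);rel([.5728,.2703,.075],-5.6)
"
```

```text
face z 0.1092 x [ 77.7 136.8] y [-25.8  23.3]
side y [-27.3  26.5]
notch y [-57.5  56.8]
x [127.2 137.9]
notch x [ 88.  121.2] expect 88 124
face z 0.1107 x [ 78.4 137.4] y [-25.5  23.6]
side y [-27.3  26.5]
notch y [-57.4  56.9]
x [127.6 137.8]
notch x [ 88.2 121.2] expect 88 124
inhand z med -15.1 [-16.3 -12.9]
 xr [-32.1 -31.3  30.3  30.7] yr [-25.3  23.3]
 tilt deg x,y [0.37 0.  ]
 front edge x 29.9 yaw err deg 0.2
now axes mm [-1.1 -1.  20.8] rot [-0.01 -0.03 -0.08] | shift in target axes [-1.1 -1.  20.8] yaw now -5.68
```

Measured in one image, the filter is centred in x and needs +0.7 mm in the case's y (−0.7 in tool y). Lowering.

Call:
jog_arm(linear=[[0, -0.7, 8], [0, 0, 8], [0, 0, 6], [0, 0, 5], [0, 0, 0], [0, 0, 0]], rot=[[0, 0, 0], [0, 0, 0], [0, 0, 0], [0, 0, 0], [0, 0, 0], [0, 0, 0]])

```text
t: 17.45
ee_pos: [0.5734, 0.2702, 0.0677]
eef_rot: [0.999, -0.049, -0.0, 0.0]
ft_force: [-0.2, 0.3, -0.4]
opening: 0.576
```

```bash
python3 -c "
from h import *
st()
d=shot('wrist','w17');fit(d,106);rel([.5728,.2703,.0543],-5.6)
"
```

```text
t 17.45 p [0.5734 0.2702 0.0677] q [ 9.988e-01 -4.920e-02 -4.000e-04  3.000e-04] j [ 0.382  0.46   1.251 -0.     1.432  2.051] f [-0.2  0.3 -0.4] op 0.576
face z 0.0834 x [ 78.3 137.5] y [-24.4  24.8]
side y [-27.3  26.6]
notch y [-57.5  56.9]
x [133.8 137.7]
notch x [ 88.3 120.6] expect 88 124
now axes mm [-0.8  0.1 14. ] rot [ 0.01 -0.   -0.05] | shift in target axes [-0.8  0.1 14. ] yaw now -5.65
```

View pics/w17.png

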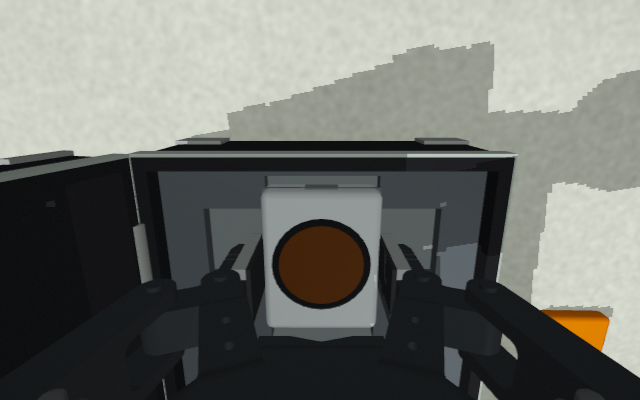

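Call:
jog_arm(linear=[[-0.5, 0.3, 3], [0, 0, 3], [0, 0, 3], [0, 0, 2], [0, 0, 1], [0, 0, 0], [0, 0, 0]], rot=[[0, 0, 0], [0, 0, 0], [0, 0, 0], [0, 0, 0], [0, 0, 0], [0, 0, 0], [0, 0, 0]])

```text
t: 18.08
ee_pos: [0.5731, 0.2701, 0.0563]
eef_rot: [0.999, -0.049, -0.0, 0.0]
ft_force: [0.5, 0.7, -0.1]
opening: 0.573
```

```bash
python3 -c "
from h import *
st()
d=shot('wrist','w18');fit(d,106);rel([.5728,.2703,.0543],-5.6)
"
```

```text
t 18.08 p [0.5731 0.2701 0.0563] q [ 0.9988 -0.0492 -0.      0.    ] j [ 0.382  0.47   1.262 -0.     1.41   2.051] f [ 0.5  0.7 -0.1] op 0.573
face z 0.072 x [ 78.  137.2] y [-24.6  24.6]
side y [-27.6  26.6]
notch y [-57.6  56.8]
x [136.2 137.6]
notch x [ 92.1 120.7] expect 88 124
now axes mm [-0.4 -0.2  2.1] rot [-0.   -0.01 -0.04] | shift in target axes [-0.4 -0.2  2.1] yaw now -5.64
```

View pics/w18.png

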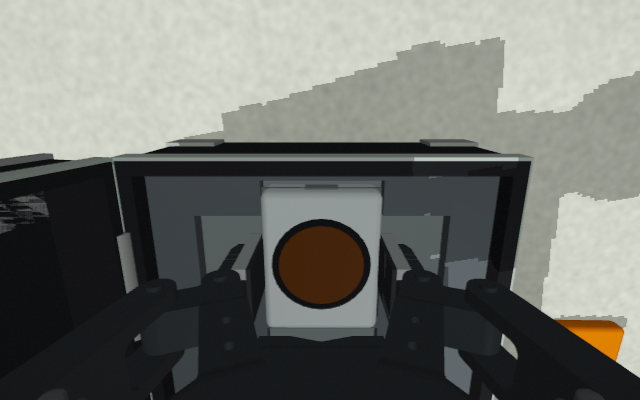

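C is inside the pocket without contact, about 2 mm above the floor. Setting it down and opening.

Call:
jog_arm(linear=[[0, 0, 1], [0, 0, 1.2], [0, 0, 0], [0, 0, 0]], rot=[[0, 0, 0], [0, 0, 0], [0, 0, 0], [0, 0, 0]])

```text
t: 18.47
ee_pos: [0.5733, 0.2701, 0.0543]
eef_rot: [0.999, -0.049, 0.0, -0.0]
ft_force: [-0.1, 0.2, 0.8]
opening: 0.574
```

Call:
jog_arm(linear=[[0, 0, 0], [0, 0, 0], [0, 0, 0], [0, 0, 0], [0, 0, -10], [0, 0, -20], [0, 0, -25], [0, 0, -25], [0, 0, -25], [0, 0, 0], [0, 0, 0]], rot=[[0, 0, 0], [0, 0, 0], [0, 0, 0], [0, 0, 0], [0, 0, 0], [0, 0, 0], [0, 0, 0], [0, 0, 0], [0, 0, 0], [0, 0, 0], [0, 0, 0]], hand=-0.5)

```text
t: 19.38
ee_pos: [0.574, 0.2704, 0.162]
eef_rot: [0.999, -0.049, 0.002, -0.001]
ft_force: [-0.1, 0.0, -0.7]
opening: 0.753
```

```bash
python3 -c "
from h import *
st()
d=shot('wrist','w19');d2=shot('top','t19')
"
```

```text
t 19.38 p [0.574  0.2704 0.162 ] q [ 0.9988 -0.0492  0.0022 -0.001 ] j [ 0.382  0.386  1.154 -0.     1.597  2.051] f [-0.1  0.  -0.7] op 0.753
```

View pics/w19.png

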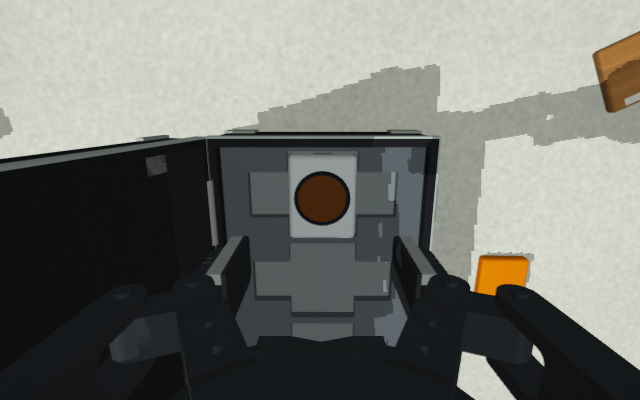

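View pics/t19.png

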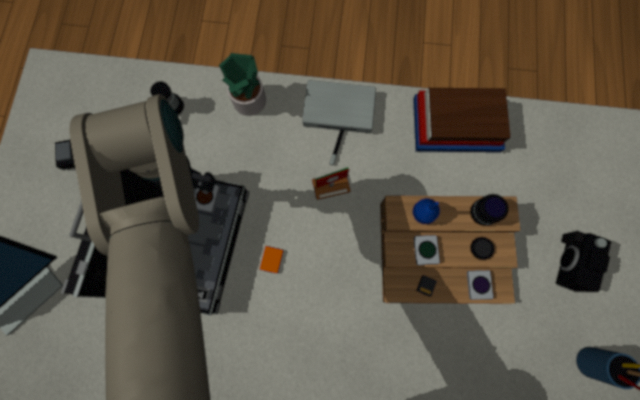

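C is in pocket 3 (px (322,197)), square and flat by eye, and the other things are undisturbed. Heading to B.

```bash
python3 -c "
from h import *
d=dict(np.load('w19.npz'));topface(d,.063,.078,[.573,.271]); topface(d,.055,.2,[.45,.1])
rel([.44,-.25,.26],9)
"
```

```text
face c 573.1 271.7 size 50.0 64.0 len yaw -6.14 n [288, 154, 68, 84, 5529] z 0.0702Traceback (most recent call last):
  File "<string>", line 3, in <module>
    d=dict(np.load('w19.npz'));topface(d,.063,.078,[.573,.271]); topface(d,.055,.2,[.45,.1])
                                                                 ~~~~~~~^^^^^^^^^^^^^^^^^^^^
  File "h.py", line 29, in topface
    i=1+np.argmax(s[1:,4]); q=(P[l==i][:,:2]*1000).astype(np.float32)
        ~~~~~~~~~^^^^^^^^^
    return _wrapfunc(a, 'argmax', axis=axis, out=out, **kwds)
    return bound(*args, **kwds)
ValueError: attempt to get argmax of an empty sequence
```

Call:
jog_arm(linear=[[0, 0, -25], [0, 0, -25], [0, 0, -25], [0, 0, -25], [-5, 30, 0], [-5, 30, 0], [-5, 30, 0], [-5, 30, 0], [-5, 30, 0], [-5, 30, 0], [-5, 30, 0], [-5, 30, 0]], rot=[[0, 0, 0], [0, 0, 0], [0, 0, 0], [0, 0, 0], [0, 0, 0], [0, 0, 0], [0, 0, 0], [0, 0, 0], [0, 0, 0], [0, 0, 0], [0, 0, 0], [0, 0, 0]], hand=-0.75)

```text
t: 20.48
ee_pos: [0.5086, 0.0339, 0.2576]
eef_rot: [0.999, -0.049, -0.001, 0.0]
ft_force: [-0.2, -0.1, 0.9]
opening: 0.875
```

```bash
python3 -c "
from h import *
st()
rel([.44,-.25,.26],9)
"
```

```text
t 20.48 p [0.5086 0.0339 0.2576] q [ 9.988e-01 -4.920e-02 -1.400e-03  1.000e-04] j [-0.006  0.006  1.396 -0.     1.742  1.663] f [-0.2 -0.1  0.9] op 0.875
now axes mm [-40.4 289.2  -2.2] rot [  0.     0.16 -14.64] | shift in target axes [-112.1  269.6   -2.4] yaw now -5.64
```

Call:
jog_arm(linear=[[0, 0, 0], [0, 0, 0], [0, 0, 0], [-13.5, 33, 0], [-13.5, 33, 0], [-13.5, 33, 0], [-13.5, 33, 0], [-13.5, 33, 0], [-13.5, 33, 0], [-13.5, 33, 0], [-13.5, 33, 0], [0, 0, 0]], rot=[[0, 0, -4.9], [0, 0, -4.9], [0, 0, -4.9], [0, 0, 0], [0, 0, 0], [0, 0, 0], [0, 0, 0], [0, 0, 0], [0, 0, 0], [0, 0, 0], [0, 0, 0], [0, 0, 0]])

```text
t: 21.48
ee_pos: [0.4424, -0.2471, 0.2572]
eef_rot: [0.997, 0.076, -0.002, -0.0]
ft_force: [0.6, -0.4, -0.6]
opening: 0.873
```

Call:
jog_arm(linear=[[0, 0, 0], [0, 0, 0]], rot=[[0, 0, 0], [0, 0, 0]])

```text
t: 21.65
ee_pos: [0.4444, -0.2421, 0.258]
eef_rot: [0.997, 0.079, -0.001, -0.001]
ft_force: [0.7, 0.8, -0.7]
opening: 0.876
```

```bash
python3 -c "
from h import *
st()
d=shot('wrist','w20'); topface(d,.072,.085,[.504,-.252]); topface(d,.042,.055,[.442,-.385])
topface(d,.1,.25,[.577,-.227],.08)
rel([.505,-.252,.12],9)
"
```

```text
t 21.65 p [ 0.4444 -0.2421  0.258 ] q [ 9.969e-01  7.880e-02 -7.000e-04 -8.000e-04] j [-0.572 -0.005  1.406  0.     1.743  0.841] f [ 0.7  0.8 -0.7] op 0.876
face c 505.9 -251.2 size 64.6 49.9 len yaw 8.74 n [316, 76, 53, 70, 3594] z 0.0783
face c 443.3 -383.7 size 64.9 49.8 len yaw 7.23 n [423, 158, 52, 58, 2573] z 0.0481
face c 547.9 -241.0 size 73.9 58.8 len yaw 10.29 n [303, 0, 74, 47, 2741] z 0.1444
now axes mm [ 58.1  19.9 138.2] rot [-0.07  0.06  0.1 ] | shift in target axes [ 58.   19.6 138.3] yaw now 9.1
```

View pics/w20.png

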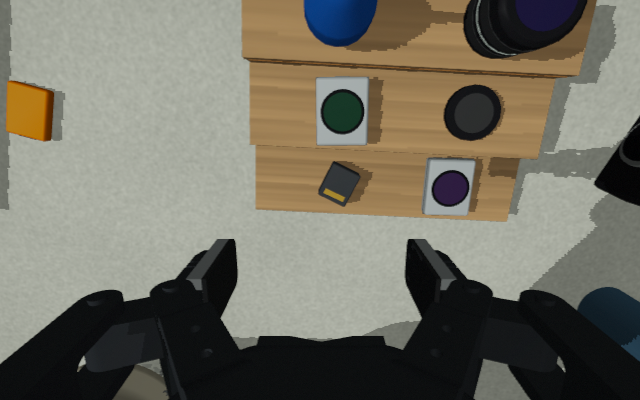

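B measures (505.9, −251.2) mm with yaw 8.7°, at px (342,110). The blower is behind it at (341,10), so I grip slightly toward the front.

Call:
jog_arm(linear=[[18, 7, 20], [18, 7, 25], [18, 6.5, 25], [0, 0, 25], [0, 0, 25], [0, 0, 0], [0, 0, 0]], rot=[[0, 0, 0.3], [0, 0, 0], [0, 0, 0], [0, 0, 0], [0, 0, 0], [0, 0, 0], [0, 0, 0]])

```text
t: 22.28
ee_pos: [0.5009, -0.253, 0.1382]
eef_rot: [0.997, 0.077, -0.001, -0.001]
ft_force: [0.2, 0.5, 0.1]
opening: 0.876
```

```bash
python3 -c "
from h import *
st()
d=shot('wrist','w21'); rel([.502,-.2527,.0625],8.7)
"
```

```text
t 22.28 p [ 0.5009 -0.253   0.1382] q [ 9.97e-01  7.72e-02 -1.20e-03 -9.00e-04] j [-0.534  0.203  1.423  0.     1.519  0.883] f [0.2 0.5 0.1] op 0.876
now axes mm [ 0.5 -1.  77.7] rot [ 0.03 -0.03  0.13] | shift in target axes [ 0.5 -1.  77.7] yaw now 8.83
```

View pics/w21.png

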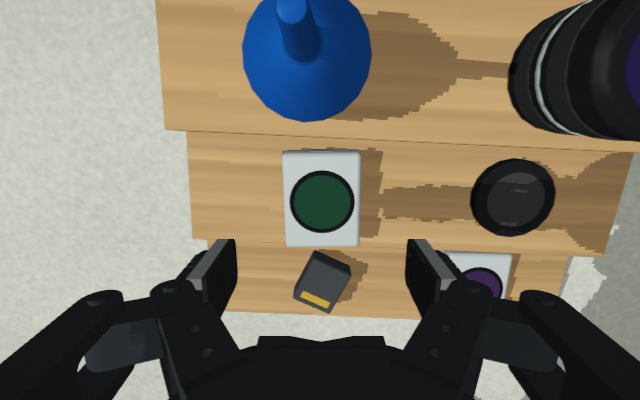

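B is centred between the jaws (px (321,198)). Descending and gripping.

Call:
jog_arm(linear=[[0.5, 0, 20], [0, 0, 20], [0, 0, 17], [0, 0, 11], [0, 0, 6], [0, 0, 1.5], [0, 0, 0], [0, 0, 0]], rot=[[0, 0, 0], [0, 0, 0], [0, 0, 0], [0, 0, 0], [0, 0, 0], [0, 0, 0], [0, 0, 0], [0, 0, 0]])

```text
t: 23.0
ee_pos: [0.5023, -0.2548, 0.0651]
eef_rot: [0.997, 0.076, 0.001, 0.001]
ft_force: [0.1, 0.5, 0.5]
opening: 0.874
```

Call:
jog_arm(linear=[[0, 0, 0], [0, 0, 0], [0, 0, 0], [0, 0, 0], [0, 0, 0], [0, 0, 0], [0, 0, 0]], rot=[[0, 0, 0], [0, 0, 0], [0, 0, 0], [0, 0, 0], [0, 0, 0], [0, 0, 0], [0, 0, 0]], hand=1, squeeze=45)

```text
t: 23.58
ee_pos: [0.5022, -0.2548, 0.0648]
eef_rot: [0.997, 0.076, 0.001, 0.001]
ft_force: [0.3, -0.0, 5.5]
opening: 0.57
```

Call:
jog_arm(linear=[[0, 0, -5], [0, 0, -15], [0, 0, -25], [0, 0, -30], [0, 0, -30], [0, 0, -30], [0, 0, -30], [0, 0, -10], [0, 0, 0], [0, 0, 0]], rot=[[0, 0, 0], [0, 0, 0], [0, 0, 0], [0, 0, 0], [0, 0, 0], [0, 0, 0], [0, 0, 0], [0, 0, 0], [0, 0, 0], [0, 0, 0]])

```text
t: 24.42
ee_pos: [0.5014, -0.2543, 0.2375]
eef_rot: [0.997, 0.076, -0.0, -0.0]
ft_force: [0.5, -0.6, -1.1]
opening: 0.569
```

```bash
python3 -c "
from h import *
st()
d=shot('wrist','w22'); inhand(d)
rel([.499,.278,.2],-5.6)
"
```

```text
t 24.42 p [ 0.5014 -0.2543  0.2375] q [ 9.971e-01  7.630e-02 -4.000e-04 -3.000e-04] j [-0.535  0.157  1.276 -0.     1.709  0.883] f [ 0.5 -0.6 -1.1] op 0.569
inhand z med -14.7 [-15.9 -12.8]
 xr [-26.7 -25.8  35.8  36.2] yr [-25.4  23.2]
 tilt deg x,y [0.24 0.03]
 front edge x 35.4 yaw err deg -0.02
now axes mm [  79.1 -526.1   37.2] rot [-0.1   0.17 14.36] | shift in target axes [ -53.9 -529.3   36.3] yaw now 8.76
```

View pics/w22.png

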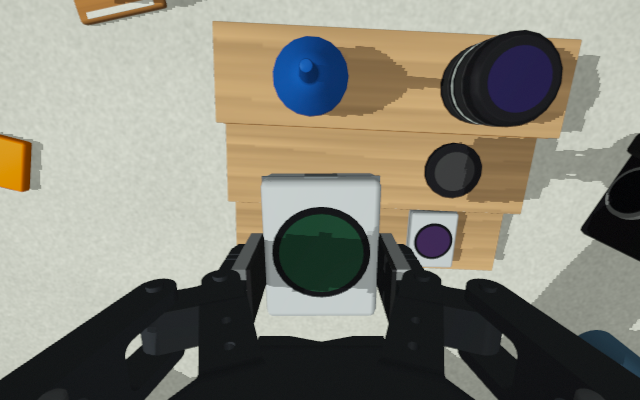

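B is held with its centre 4.7 mm forward in the tool, untilted. Going over pocket 2.

```bash
python3 -c "
from h import *
rel([.4947,.2777,.10],-5.6)
"
```

```text
now axes mm [  75.1 -526.2  137.2] rot [-0.1   0.17 14.36] | shift in target axes [ -58.2 -528.6  136.3] yaw now 8.76
```

Call:
jog_arm(linear=[[0, 0, 0], [0, 0, 0], [0, 0, 0], [-3.6, -33, 0], [-3.6, -33, 0], [-3.6, -33, 0], [-3.6, -33, 0], [-3.6, -33, 0], [-3.6, -33, 0], [-3.6, -33, 0], [-3.6, -33, 0], [0, 0, 0]], rot=[[0, 0, 4.8], [0, 0, 4.8], [0, 0, 4.8], [0, 0, 0], [0, 0, 0], [0, 0, 0], [0, 0, 0], [0, 0, 0], [0, 0, 0], [0, 0, 0], [0, 0, 0], [0, 0, 0]])

```text
t: 25.47
ee_pos: [0.4977, 0.0159, 0.2359]
eef_rot: [0.999, -0.047, -0.002, -0.001]
ft_force: [0.4, -0.4, -0.2]
opening: 0.572
```

```bash
python3 -c "
from h import *
st();rel([.4947,.2777,.10],-5.6)
"
```

```text
t 25.47 p [0.4977 0.0159 0.2359] q [ 9.989e-01 -4.660e-02 -2.200e-03 -9.000e-04] j [-0.043 -0.022  1.467  0.002  1.702  1.621] f [ 0.4 -0.4 -0.2] op 0.572
now axes mm [ -26.8 -260.2  136.5] rot [-0.09  0.26  0.26] | shift in target axes [ -28.6 -260.2  135.9] yaw now -5.34
```

Call:
jog_arm(linear=[[-3.6, -32.5, 3], [-3.6, -32.5, 3], [-3.6, -32.5, 3], [-3.6, -32.5, 3], [-3.6, -32.5, 3], [-3.6, -32.5, 3], [-3.6, -32.5, 3], [-3.6, -32.6, 3], [0, 0, 30], [0, 0, 30], [0, 0, 25], [0, 0, 20]], rot=[[0, 0, 0.2], [0, 0, 0], [0, 0, 0], [0, 0, 0], [0, 0, 0], [0, 0, 0], [0, 0, 0], [0, 0, 0], [0, 0, 0], [0, 0, 0], [0, 0, 0], [0, 0, 0]])

```text
t: 26.47
ee_pos: [0.4946, 0.2718, 0.1043]
eef_rot: [0.999, -0.051, -0.003, 0.002]
ft_force: [-0.0, -0.0, -0.3]
opening: 0.57
```

Call:
jog_arm(linear=[[0, 0, 5], [0, 0, 0], [0, 0, 0], [0, 0, 0]], rot=[[0, 0, 0], [0, 0, 0], [0, 0, 0], [0, 0, 0]])

```text
t: 26.8
ee_pos: [0.4974, 0.273, 0.106]
eef_rot: [0.999, -0.051, 0.001, -0.0]
ft_force: [0.8, -0.0, 0.6]
opening: 0.565
```

```bash
python3 -c "
from h import *
st();d=shot('wrist','w23');rel([.4947,.2777,.0543],-5.6);fit(d,32);inhand(d)
topface(d,.063,.078,[.573,.271])
"
```

```text
t 26.8 p [0.4974 0.273  0.106 ] q [ 9.987e-01 -5.110e-02  1.000e-03 -5.000e-04] j [ 0.437  0.243  1.443 -0.     1.453  2.11 ] f [ 0.8 -0.   0.6] op 0.565
now axes mm [-3.3 -4.3 51.9] rot [-0.07 -0.14 -0.25] | shift in target axes [-3.2 -4.4 51.9] yaw now -5.85
face z 0.1194 x [ 3.3 62.9] y [-29.  20.]
side y [-27.2  26.7]
notch y [-57.4  56.9]
x [55.5 64.2]
notch x [13.4 47.5] expect 14 50
inhand z med -13.2 [-14.5 -11.5]
 xr [-27.4 -26.5  35.   35.4] yr [-25.4  23.1]
 tilt deg x,y [0.37 0.07]
 front edge x 34.7 yaw err deg -0.17
face c 573.0 271.6 size 50.4 64.5 len yaw -5.94 n [262, 18, 99, 129, 12206] z 0.0703
```

View pics/w23.png

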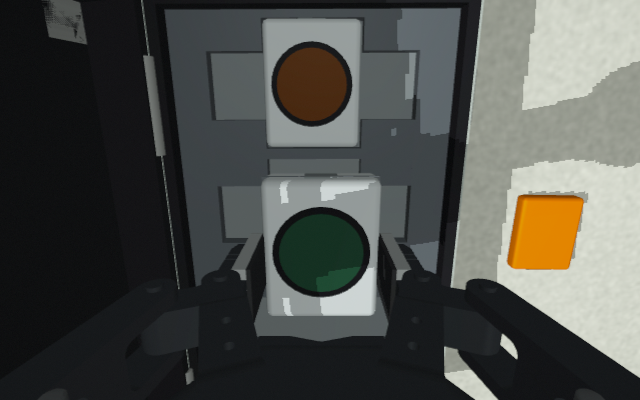

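C reads flat at 70.3 mm and square. B needs −3.0 in x and −4.2 in tool y; then I lower it.

Call:
jog_arm(linear=[[-1.5, -2.1, 0], [-1.5, -2.1, 5], [0, 0, 12], [0, 0, 12], [0, 0, 5], [0, 0, 0], [0, 0, 0], [0, 0, 0]], rot=[[0, 0, -0.2], [0, 0, 0], [0, 0, 0], [0, 0, 0], [0, 0, 0], [0, 0, 0], [0, 0, 0], [0, 0, 0]])

```text
t: 27.52
ee_pos: [0.4942, 0.2774, 0.0708]
eef_rot: [0.999, -0.049, 0.0, -0.0]
ft_force: [-0.5, 0.7, 0.2]
opening: 0.57
```

```bash
python3 -c "
from h import *
st();d=shot('wrist','w24');rel([.4947,.2777,.0543],-5.6);fit(d,32);inhand(d)
"
```

```text
t 27.52 p [0.4942 0.2774 0.0708] q [ 9.988e-01 -4.930e-02  2.000e-04 -1.000e-04] j [ 0.446  0.278  1.475 -0.     1.388  2.116] f [-0.5  0.7  0.2] op 0.57
now axes mm [ 0.3 -0.3 16.8] rot [-0.02 -0.05 -0.05] | shift in target axes [ 0.3 -0.3 16.8] yaw now -5.65
face z 0.0842 x [-0.2 59.4] y [-25.   24.1]
side y [-27.3  26.6]
notch y [-57.4  56.9]
x [58.9 64.2]
notch x [13.5 47.1] expect 14 50
inhand z med -13.1 [-14.4 -11.4]
 xr [-27.4 -26.5  35.   35.4] yr [-25.5  23.1]
 tilt deg x,y [0.37 0.12]
 front edge x 34.5 yaw err deg -0.28
```

View pics/w24.png

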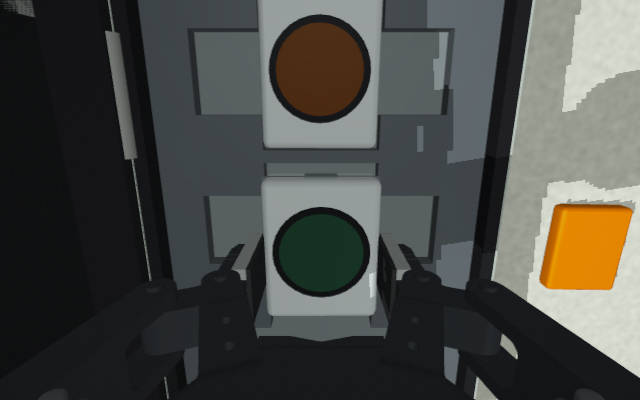

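Call:
jog_arm(linear=[[0.8, -0.1, 4], [0, 0, 4], [0, 0, 3], [0, 0, 1], [0, 0, 0], [0, 0, 0], [0, 0, 0]], rot=[[0, 0, 0], [0, 0, 0], [0, 0, 0], [0, 0, 0], [0, 0, 0], [0, 0, 0], [0, 0, 0]])

```text
t: 28.15
ee_pos: [0.4949, 0.2774, 0.0587]
eef_rot: [0.999, -0.049, 0.0, -0.0]
ft_force: [0.8, -0.7, -1.3]
opening: 0.571
```

```bash
python3 -c "
from h import *
st();d=shot('wrist','w25');fit(d,32);inhand(d)
"
```

```text
t 28.15 p [0.4949 0.2774 0.0587] q [ 9.988e-01 -4.920e-02  1.000e-04 -0.000e+00] j [ 0.446  0.293  1.483 -0.     1.365  2.115] f [ 0.8 -0.7 -1.3] op 0.571
face z 0.0721 x [ 0.4 60.1] y [-24.8  24.2]
side y [-27.4  26.6]
notch y [-57.5  56.8]
x [62.  64.2]
notch x [13.6 46.7] expect 14 50
inhand z med -13.3 [-14.6 -10.7]
 xr [-27.4 -26.6  35.1  35.5] yr [-25.5  23. ]
 tilt deg x,y [0.33 0.12]
 front edge x 34.7 yaw err deg -0.07
```

View pics/w25.png

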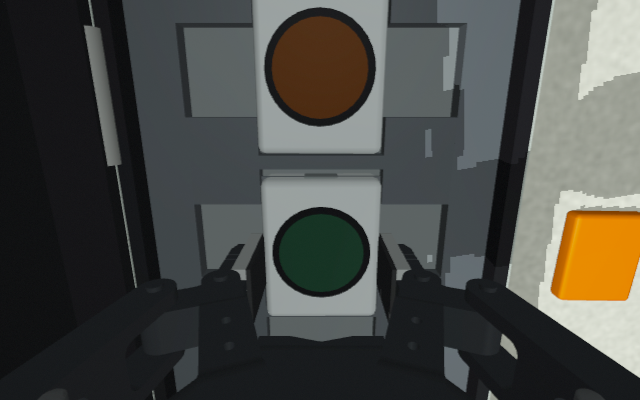

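B is inside pocket 2 without contact, about 2 mm above the floor. Setting it down and releasing.

Call:
jog_arm(linear=[[0, 0, 1], [0, 0, 1.2], [0, 0, 0], [0, 0, 0]], rot=[[0, 0, 0], [0, 0, 0], [0, 0, 0], [0, 0, 0]])

```text
t: 28.53
ee_pos: [0.495, 0.2774, 0.0568]
eef_rot: [0.999, -0.049, 0.0, -0.0]
ft_force: [-0.7, -0.5, 3.0]
opening: 0.567
```

Call:
jog_arm(linear=[[0, 0, 0], [0, 0, 0], [0, 0, 0], [0, 0, 0], [0, 0, -10], [0, 0, -20], [0, 0, -30], [0, 0, -30], [0, 0, -30], [0, 0, -30], [0, 0, 0]], rot=[[0, 0, 0], [0, 0, 0], [0, 0, 0], [0, 0, 0], [0, 0, 0], [0, 0, 0], [0, 0, 0], [0, 0, 0], [0, 0, 0], [0, 0, 0], [0, 0, 0]], hand=-0.5)

```text
t: 29.45
ee_pos: [0.497, 0.2783, 0.2149]
eef_rot: [0.999, -0.049, 0.006, -0.003]
ft_force: [0.6, 0.6, 0.4]
opening: 0.748
```

```bash
python3 -c "
from h import *
st()
d=shot('wrist','w26'); topface(d,.063,.078,[.5,.279],.04); topface(d,.063,.078,[.573,.271],.04)
rel([.38,-.37,.25],7.2)
"
```

```text
t 29.45 p [0.497  0.2783 0.2149] q [ 0.9988 -0.0492  0.0055 -0.0029] j [ 0.446  0.173  1.303 -0.     1.653  2.115] f [0.6 0.6 0.4] op 0.748
face c 499.0 278.7 size 50.0 64.6 len yaw -5.42 n [295, 143, 57, 71, 3871] z 0.0702
face c 572.7 271.8 size 50.2 64.6 len yaw -5.88 n [293, 53, 60, 80, 4649] z 0.0703
now axes mm [-51.7 656.1 -41.7] rot [ -0.2   -0.44 -12.85] | shift in target axes [-196.6  628.3  -38.5] yaw now -5.65
```

View pics/w26.png

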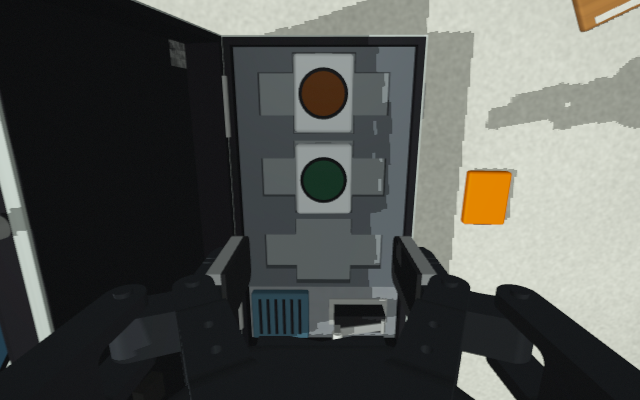

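B and C are both flat (70.2 and 70.3 mm) and square in pockets 2 and 3. Next, A.

Call:
jog_arm(linear=[[0, 0, -20], [0, 0, -20], [0, 0, 0], [-9.8, 33, 0], [-9.8, 33, 0], [-9.8, 33, 0], [-9.8, 33, 0], [-9.8, 33, 0], [-9.8, 33, 0], [-9.8, 33, 0], [-9.8, 33, 0], [-9.8, 33, 0]], rot=[[0, 0, -4.3], [0, 0, -4.3], [0, 0, -4.3], [0, 0, 0], [0, 0, 0], [0, 0, 0], [0, 0, 0], [0, 0, 0], [0, 0, 0], [0, 0, 0], [0, 0, 0], [0, 0, 0]], hand=-0.75)

```text
t: 30.5
ee_pos: [0.4439, -0.0298, 0.2458]
eef_rot: [0.998, 0.063, -0.0, -0.0]
ft_force: [0.4, -0.4, 0.1]
opening: 0.874
```

Call:
jog_arm(linear=[[-9.8, 33, 0], [-9.8, 33, 0], [-9.8, 33, 0], [-9.8, 33, 0], [-9.8, 33, 0], [-9.8, 33, 0], [-9.8, 33, 0], [-9.8, 33, 0], [-9.8, 33, 0], [0, 0, 0], [0, 0, 0]], rot=[[0, 0, 0], [0, 0, 0], [0, 0, 0], [0, 0, 0], [0, 0, 0], [0, 0, 0], [0, 0, 0], [0, 0, 0], [0, 0, 0], [0, 0, 0], [0, 0, 0]])

```text
t: 31.42
ee_pos: [0.394, -0.3351, 0.2452]
eef_rot: [0.998, 0.062, -0.001, -0.001]
ft_force: [0.7, -0.2, -0.9]
opening: 0.875
```

```bash
python3 -c "
from h import *
st()
d=shot('wrist','w27'); topface(d,.042,.055,[.443,-.384])
rel([.443,-.3848,.12],7.2)
"
```

```text
t 31.42 p [ 0.394  -0.3351  0.2452] q [ 9.981e-01  6.190e-02 -8.000e-04 -9.000e-04] j [-0.776  0.029  1.397  0.     1.718  0.671] f [ 0.7 -0.2 -0.9] op 0.875
face c 441.1 -369.9 size 64.2 80.8 len yaw -80.61 n [352, 95, 51, 65, 3125] z 0.0482
now axes mm [ 41.8  56.6 125.5] rot [-0.09  0.05 -0.01] | shift in target axes [ 41.7  56.4 125.6] yaw now 7.19
```

View pics/w27.png

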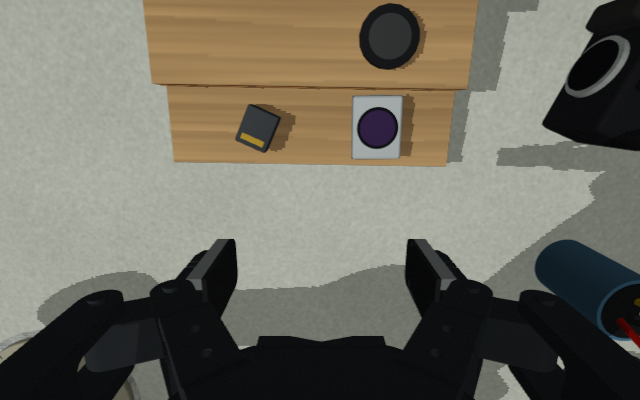

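```bash
python3 -c "
from h import *
d=dict(np.load('w27.npz')); topface(d,.044,.053,[.443,-.384],.041)
"
```

```text
face c 443.2 -384.4 size 64.3 50.2 len yaw 7.6 n [352, 95, 51, 65, 3090] z 0.0482
```

Call:
jog_arm(linear=[[14, 19, 20], [14, 19, 25], [13, 18, 25], [0, 0, 25], [0, 0, 25], [0, 0, 15], [0, 0, 0], [0, 0, 0], [0, 0, 0]], rot=[[0, 0, 0], [0, 0, 0], [0, 0, 0], [0, 0, 0], [0, 0, 0], [0, 0, 0], [0, 0, 0], [0, 0, 0], [0, 0, 0]])

```text
t: 32.22
ee_pos: [0.4435, -0.3843, 0.1133]
eef_rot: [0.998, 0.064, 0.001, 0.001]
ft_force: [0.6, -0.3, -0.2]
opening: 0.872
```

```bash
python3 -c "
from h import *
st()
d=shot('wrist','w28'); topface(d,.044,.053,[.443,-.384],.041)
rel([.4428,-.3848,.0325],7.2)
"
```

```text
t 32.22 p [ 0.4435 -0.3843  0.1133] q [9.98e-01 6.38e-02 9.00e-04 9.00e-04] j [-0.777  0.289  1.373  0.     1.477  0.666] f [ 0.6 -0.3 -0.2] op 0.872
face c 443.6 -384.5 size 63.7 50.1 len yaw 7.6 n [285, 159, 77, 93, 6786] z 0.0482
now axes mm [-1.  -0.2 81.2] rot [ 0.15 -0.12  0.1 ] | shift in target axes [-0.8  0.  81.2] yaw now 7.3
```

View pics/w28.png

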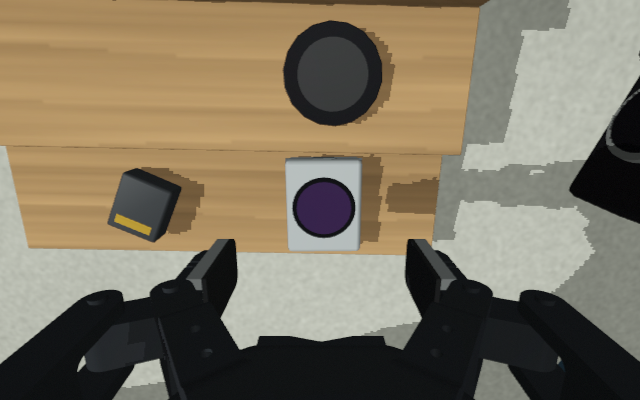

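A is centred within 1 mm (px (323,205)). Descending and gripping.

Call:
jog_arm(linear=[[-0.5, 0.8, 20], [0, 0, 20], [0, 0, 20], [0, 0, 12], [0, 0, 6], [0, 0, 2], [0, 0, 0], [0, 0, 0]], rot=[[0, 0, 0], [0, 0, 0], [0, 0, 0], [0, 0, 0], [0, 0, 0], [0, 0, 0], [0, 0, 0], [0, 0, 0]])

```text
t: 32.93
ee_pos: [0.4429, -0.386, 0.0329]
eef_rot: [0.998, 0.063, 0.001, 0.001]
ft_force: [-0.5, -0.4, -0.2]
opening: 0.877
```

Call:
jog_arm(linear=[[0, 0, 0], [0, 0, 0], [0, 0, 0], [0, 0, 0], [0, 0, 0], [0, 0, 0], [0, 0, 0]], rot=[[0, 0, 0], [0, 0, 0], [0, 0, 0], [0, 0, 0], [0, 0, 0], [0, 0, 0], [0, 0, 0]], hand=1, squeeze=45)

```text
t: 33.52
ee_pos: [0.4428, -0.386, 0.0327]
eef_rot: [0.998, 0.063, 0.001, 0.001]
ft_force: [-0.3, -0.3, 5.9]
opening: 0.572
```

Call:
jog_arm(linear=[[0, 0, -5], [0, 0, -15], [0, 0, -25], [0, 0, -30], [0, 0, -30], [0, 0, -30], [0, 0, -30], [0, 0, -20], [0, 0, 0], [0, 0, 0]], rot=[[0, 0, 0], [0, 0, 0], [0, 0, 0], [0, 0, 0], [0, 0, 0], [0, 0, 0], [0, 0, 0], [0, 0, 0], [0, 0, 0], [0, 0, 0]])

```text
t: 34.35
ee_pos: [0.4424, -0.3856, 0.2172]
eef_rot: [0.998, 0.063, 0.001, 0.001]
ft_force: [-0.1, 0.0, -0.5]
opening: 0.569
```

```bash
python3 -c "
from h import *
st()
d=shot('wrist','w29'); inhand(d)
rel([.4255,.2845,.2],-5.6)
"
```

```text
t 34.35 p [ 0.4424 -0.3856  0.2172] q [9.98e-01 6.33e-02 6.00e-04 7.00e-04] j [-0.78   0.23   1.234 -0.     1.676  0.664] f [-0.1  0.  -0.5] op 0.569
inhand z med -17.3 [-18.6 -15.1]
 xr [-29.9 -29.   32.5  32.9] yr [-25.1  23.4]
 tilt deg x,y [0.2  0.02]
 front edge x 32.2 yaw err deg 0.3
now axes mm [  68.2 -666.4   16. ] rot [-0.05  0.05 12.86] | shift in target axes [ -81.8 -664.8   15.3] yaw now 7.26
```

View pics/w29.png

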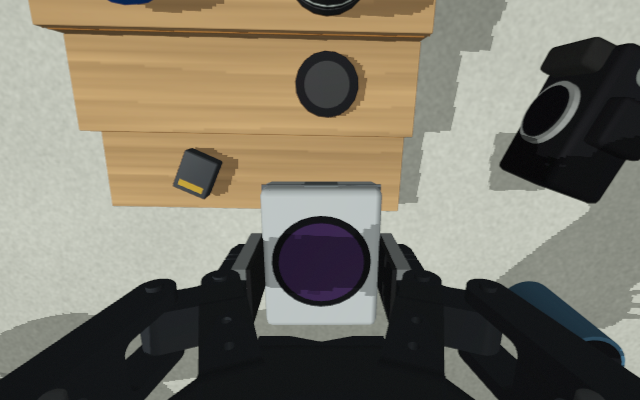

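A is held square. Going over pocket 1.

Call:
jog_arm(linear=[[0, 0, 0], [0, 0, 0], [0, 0, 0], [-4.1, -33, 0], [-4.1, -33, 0], [-4.1, -33, 0], [-4.1, -33, 0], [-4.1, -33, 0], [-4.1, -33, 0], [-4.1, -33, 0], [-4.1, -33, 0], [-4.1, -33, 0]], rot=[[0, 0, 4.3], [0, 0, 4.3], [0, 0, 4.3], [0, 0, 0], [0, 0, 0], [0, 0, 0], [0, 0, 0], [0, 0, 0], [0, 0, 0], [0, 0, 0], [0, 0, 0], [0, 0, 0]])

```text
t: 35.4
ee_pos: [0.4335, -0.0845, 0.214]
eef_rot: [0.999, -0.049, -0.002, -0.0]
ft_force: [0.4, 0.1, 0.5]
opening: 0.57
```

Call:
jog_arm(linear=[[-4.1, -33, 0], [-4.1, -33, 0], [-4.1, -33, 0], [-4.1, -33, 0], [-4.1, -33, 0], [-4.1, -33, 0], [-4.1, -33, 0], [-4.1, -33, 0], [-4.1, -33, 0], [0, 0, 0], [0, 0, 0]], rot=[[0, 0, 0], [0, 0, 0], [0, 0, 0], [0, 0, 0], [0, 0, 0], [0, 0, 0], [0, 0, 0], [0, 0, 0], [0, 0, 0], [0, 0, 0], [0, 0, 0]])

```text
t: 36.32
ee_pos: [0.4261, 0.2138, 0.2139]
eef_rot: [0.999, -0.048, -0.002, 0.001]
ft_force: [0.8, 0.4, -1.0]
opening: 0.575
```

```bash
python3 -c "
from h import *
st()
d=shot('wrist','w30'); inhand(d)
rel([.4245,.2846,.1],-5.6)
"
```

```text
t 36.32 p [0.4261 0.2138 0.2139] q [ 0.9989 -0.0477 -0.002   0.0011] j [ 0.388 -0.076  1.562 -0.     1.66   2.054] f [ 0.8  0.4 -1. ] op 0.575
inhand z med -15.1 [-16.3 -12.9]
 xr [-30.8 -30.1  31.4  31.8] yr [-26.5  22.1]
 tilt deg x,y [0.38 0.2 ]
 front edge x 31.1 yaw err deg 0.03
now axes mm [ -8.6 -71.5 114.3] rot [0.12 0.18 0.02] | shift in target axes [ -9.  -71.2 114.4] yaw now -5.58
```

View pics/w30.png

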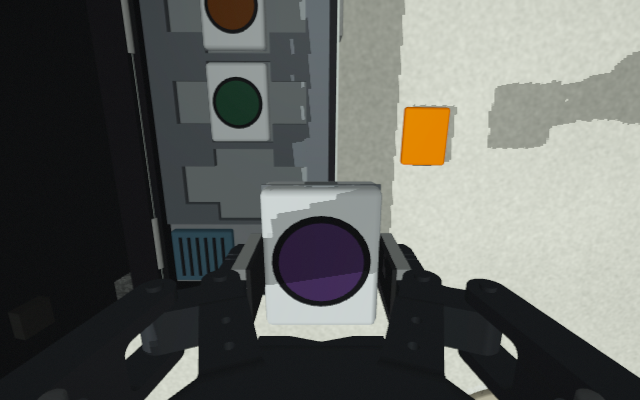

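Call:
jog_arm(linear=[[-3, -23.8, 0], [-3, -23.8, 0], [-3, -23.8, 0], [0, 0, 30], [0, 0, 30], [0, 0, 30], [0, 0, 18], [0, 0, 6], [0, 0, 0], [0, 0, 0], [0, 0, 0]], rot=[[0, 0, 0], [0, 0, 0], [0, 0, 0], [0, 0, 0], [0, 0, 0], [0, 0, 0], [0, 0, 0], [0, 0, 0], [0, 0, 0], [0, 0, 0], [0, 0, 0]])

```text
t: 37.28
ee_pos: [0.4263, 0.2849, 0.1042]
eef_rot: [0.999, -0.05, 0.001, -0.001]
ft_force: [-0.2, 0.4, 1.2]
opening: 0.571
```

```bash
python3 -c "
from h import *
st()
d=shot('wrist','w31'); inhand(d);fit(d,-42)
rel([.4245,.2846,.0563],-5.6)
"
```

```text
t 37.28 p [0.4263 0.2849 0.1042] q [ 9.988e-01 -4.960e-02  1.300e-03 -7.000e-04] j [ 0.517  0.096  1.613 -0.     1.431  2.187] f [-0.2  0.4  1.2] op 0.571
inhand z med -15.5 [-16.7 -13.4]
 xr [-30.4 -29.6  32.   32.4] yr [-25.4  23.2]
 tilt deg x,y [0.36 0.14]
 front edge x 31.6 yaw err deg 0.22
face z 0.1197 x [-69.8  -9.3] y [-24.1  25. ]
side y [-27.2  26.7]
notch y [-57.3  56.9]
x [-21.   -9.8]
notch x [-60.5 -26.6] expect -60 -24
now axes mm [-1.8  0.7 47.9] rot [-0.1  -0.15 -0.07] | shift in target axes [-1.7  0.6 47.9] yaw now -5.67
```

View pics/w31.png

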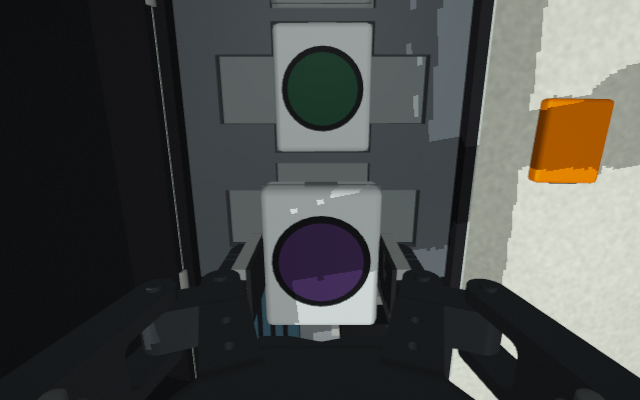

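A needs −1.5 in x and +0.6 in y; then I lower it.

Call:
jog_arm(linear=[[-1.5, 0.6, 3], [0, 0, 10], [0, 0, 12], [0, 0, 6], [0, 0, 2], [0, 0, 0], [0, 0, 0], [0, 0, 0]], rot=[[0, 0, 0], [0, 0, 0], [0, 0, 0], [0, 0, 0], [0, 0, 0], [0, 0, 0], [0, 0, 0], [0, 0, 0]])

```text
t: 38.0
ee_pos: [0.424, 0.2846, 0.0698]
eef_rot: [0.999, -0.049, 0.0, -0.0]
ft_force: [0.6, -0.2, -2.0]
opening: 0.57
```

```bash
python3 -c "
from h import *
st()
d=shot('wrist','w32'); inhand(d);fit(d,-42)
rel([.4245,.2846,.0563],-5.6)
"
```

```text
t 38.0 p [0.424  0.2846 0.0698] q [ 9.988e-01 -4.920e-02  3.000e-04 -2.000e-04] j [ 0.519  0.129  1.649 -0.     1.362  2.188] f [ 0.6 -0.2 -2. ] op 0.57
inhand z med -15.4 [-16.7 -13.3]
 xr [-30.5 -29.6  31.9  32.2] yr [-25.6  23.1]
 tilt deg x,y [0.33 0.18]
 front edge x 31.5 yaw err deg -0.12
face z 0.0852 x [-72.   20.8] y [-24.6  24.5]
side y [-27.3  26.6]
notch y [-57.4  56.9]
x [-15.7 -10.3]
notch x [-60.3 -26.9] expect -60 -24
now axes mm [ 0.5 -0.  13.5] rot [-0.02 -0.04 -0.04] | shift in target axes [ 0.5 -0.  13.5] yaw now -5.64
```

View pics/w32.png

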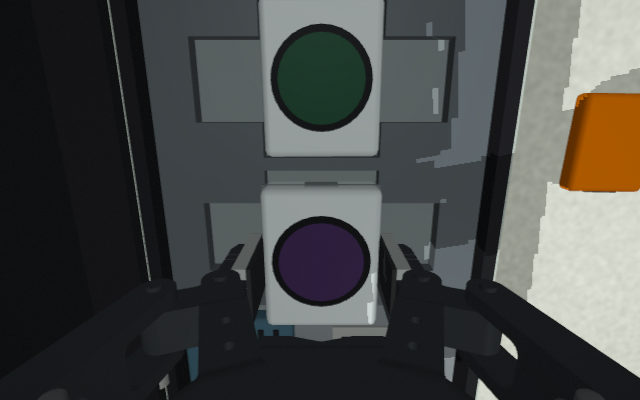

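Call:
jog_arm(linear=[[0.8, -0.1, 4], [0, 0, 4], [0, 0, 3], [0, 0, 2], [0, 0, 0], [0, 0, 0], [0, 0, 0]], rot=[[0, 0, 0], [0, 0, 0], [0, 0, 0], [0, 0, 0], [0, 0, 0], [0, 0, 0], [0, 0, 0]])

```text
t: 38.63
ee_pos: [0.4246, 0.2845, 0.0565]
eef_rot: [0.999, -0.049, 0.0, -0.0]
ft_force: [0.5, -0.8, -0.7]
opening: 0.568
```

```bash
python3 -c "
from h import *
st()
d=shot('wrist','w33'); inhand(d);fit(d,-42)
"
```

```text
t 38.63 p [0.4246 0.2845 0.0565] q [ 9.988e-01 -4.920e-02  1.000e-04 -0.000e+00] j [ 0.518  0.147  1.658 -0.     1.336  2.187] f [ 0.5 -0.8 -0.7] op 0.568
inhand z med -15.4 [-16.7 -12.5]
 xr [-30.4 -29.7  31.9  32.2] yr [-25.5  23.1]
 tilt deg x,y [0.33 0.16]
 front edge x 31.5 yaw err deg -0.0
face z 0.0719 x [-71.4 -11. ] y [-24.6  24.5]
side y [-27.3  26.7]
notch y [-57.5  56.9]
x [-12.2 -10.3]
notch x [-57.  -27.2] expect -60 -24
```

View pics/w33.png

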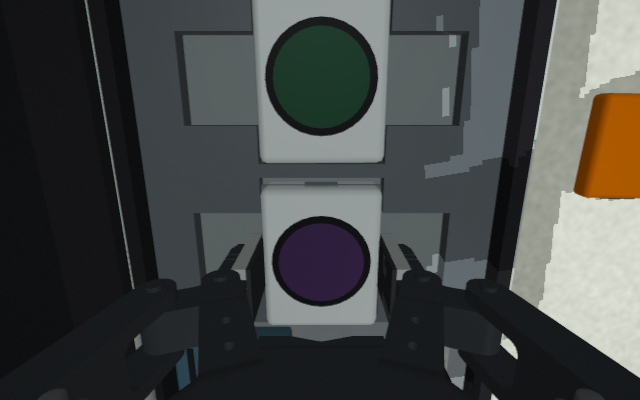

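A is in pocket 1, 2 mm above the floor. Setting it down and releasing.

Call:
jog_arm(linear=[[0, 0, 1], [0, 0, 1.2], [0, 0, 0], [0, 0, 0]], rot=[[0, 0, 0], [0, 0, 0], [0, 0, 0], [0, 0, 0]])

```text
t: 39.02
ee_pos: [0.4248, 0.2846, 0.0547]
eef_rot: [0.999, -0.049, 0.0, -0.0]
ft_force: [-0.8, 0.3, 4.9]
opening: 0.575
```

Call:
jog_arm(linear=[[0, 0, 0], [0, 0, 0], [0, 0, 0], [0, 0, 0], [0, 0, -10], [0, 0, -20], [0, 0, -30], [0, 0, -30], [0, 0, -30], [0, 0, -30], [0, 0, 0]], rot=[[0, 0, 0], [0, 0, 0], [0, 0, 0], [0, 0, 0], [0, 0, 0], [0, 0, 0], [0, 0, 0], [0, 0, 0], [0, 0, 0], [0, 0, 0], [0, 0, 0]], hand=-0.5)

```text
t: 39.93
ee_pos: [0.4266, 0.2857, 0.2121]
eef_rot: [0.999, -0.049, 0.005, -0.003]
ft_force: [1.5, -0.1, 0.7]
opening: 0.751
```

Call:
jog_arm(linear=[[-15, 5, -15], [-15, 5, -15], [-15, 5, -15], [0, 0, 0], [0, 0, 0]], rot=[[0, 0, 0], [0, 0, 0], [0, 0, 0], [0, 0, 0], [0, 0, 0]])

```text
t: 40.35
ee_pos: [0.3784, 0.2742, 0.2502]
eef_rot: [0.999, -0.049, 0.001, -0.001]
ft_force: [0.1, 0.4, -0.1]
opening: 0.75
```

```bash
python3 -c "
from h import *
st()
d=shot('wrist','w34'); topface(d,.063,.078,[.426,.286],.04); topface(d,.063,.078,[.5,.279],.04); topface(d,.063,.078,[.573,.271],.04)
shot('top','t34')
"
```

```text
t 40.35 p [0.3784 0.2742 0.2502] q [ 9.988e-01 -4.900e-02  1.200e-03 -7.000e-04] j [ 0.548 -0.119  1.53  -0.     1.727  2.217] f [ 0.1  0.4 -0.1] op 0.75
face c 425.4 286.5 size 50.3 64.4 len yaw -5.36 n [279, 92, 53, 68, 3504] z 0.0703
face c 499.2 278.6 size 50.1 64.9 len yaw -5.28 n [277, 5, 56, 77, 4166] z 0.0703Traceback (most recent call last):
  File "<string>", line 4, in <module>
    d=shot('wrist','w34'); topface(d,.063,.078,[.426,.286],.04); topface(d,.063,.078,[.5,.279],.04); topface(d,.063,.078,[.573,.271],.04)
                                                                                                     ~~~~~~~^^^^^^^^^^^^^^^^^^^^^^^^^^^^^
  File "h.py", line 29, in topface
    i=1+np.argmax(s[1:,4]); q=(P[l==i][:,:2]*1000).astype(np.float32)
        ~~~~~~~~~^^^^^^^^^
    return _wrapfunc(a, 'argmax', axis=axis, out=out, **kwds)
    return bound(*args, **kwds)
ValueError: attempt to get argmax of an empty sequence
```

View pics/w34.png

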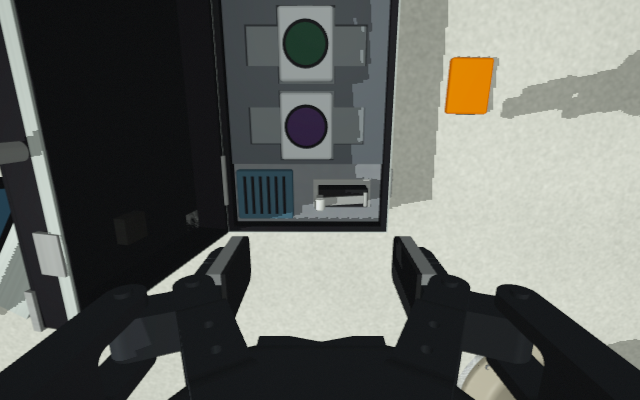

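A is in pocket 1 (flat at 70.3 mm, square) and the lever is still at rest. Next I go to the sign.

```bash
python3 -c "
from h import *
d=shot('top','t34');rel([.62,.03,.26],-62)
"
```

```text
now axes mm [264.4 218.9 -11.7] rot [6.000e-02 1.000e-02 5.635e+01] | shift in target axes [328.7 -98.8 -11.7] yaw now -5.65
```

View pics/t34.png

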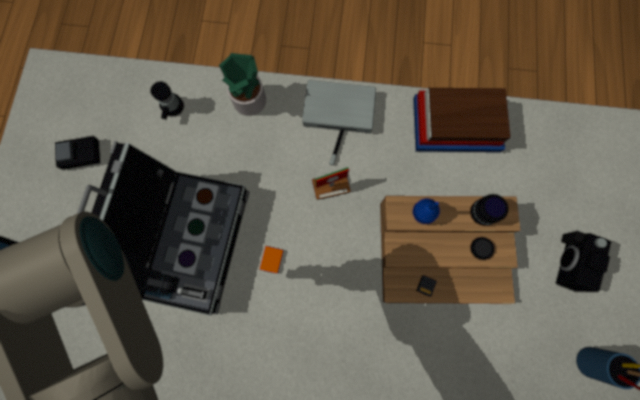

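Call:
jog_arm(linear=[[0, 0, 0], [0, 0, 0], [0, 0, 0], [0, 0, 0], [0, 0, 0], [0, 0, 0], [0, 0, 0], [0, 0, 0], [0, 0, 0]], rot=[[0, 0, 6.3], [0, 0, 6.3], [0, 0, 6.3], [0, 0, 6.3], [0, 0, 6.3], [0, 0, 6.3], [0, 0, 6.3], [0, 0, 6.3], [0, 0, 6]], hand=0.1)

```text
t: 41.2
ee_pos: [0.4095, 0.2055, 0.2458]
eef_rot: [0.88, -0.474, -0.016, -0.012]
ft_force: [0.6, -0.4, 0.3]
opening: 0.448
```

```bash
python3 -c "
from h import *
st();rel([.62,.03,.26],-62)
"
```

```text
t 41.2 p [0.4095 0.2055 0.2458] q [ 0.8802 -0.4742 -0.0165 -0.0115] j [ 0.36  -0.141  1.56   0.04   1.727  2.925] f [ 0.6 -0.4  0.3] op 0.448
now axes mm [261.6 -79.3 -24.3] rot [-0.16  2.3   5.37] | shift in target axes [ 253.8 -103.4  -14.2] yaw now -56.62
```

Joint 6 came close to its range. I turn back a little while moving right.

Call:
jog_arm(linear=[[0, 0, 0], [0, 0, 0], [0, 0, 0], [0, 0, 0]], rot=[[0, 0, -6], [0, 0, -6], [0, 0, -6], [0, 0, 0]])

```text
t: 41.53
ee_pos: [0.4094, 0.2056, 0.2459]
eef_rot: [0.944, -0.329, -0.014, -0.014]
ft_force: [-0.4, 0.2, 0.1]
opening: 0.452
```

```bash
python3 -c "
from h import *
st();rel([.60,.03,.25],-38)
"
```

```text
t 41.53 p [0.4094 0.2056 0.2459] q [ 0.9442 -0.3287 -0.0142 -0.0137] j [ 0.361 -0.142  1.56   0.04   1.727  2.608] f [-0.4  0.2  0.1] op 0.452
now axes mm [258.2  19.2 -13.7] rot [-0.96  2.05 -0.38] | shift in target axes [258.4  21.1  -4.1] yaw now -38.36
```

Call:
jog_arm(linear=[[28.7, 2.1, -1.5], [28.7, 2.1, -1.5], [28.7, 2.1, -1.5], [28.7, 2.1, -1.5], [28.7, 2.1, -1.5], [28.7, 2.1, -1.5], [28.7, 2.1, -1.5], [28.7, 2.1, -1.5], [28.7, 2.1, -1.5], [0, 0, 0], [0, 0, 0]], rot=[[0, 0, 0], [0, 0, 0], [0, 0, 0], [0, 0, 0], [0, 0, 0], [0, 0, 0], [0, 0, 0], [0, 0, 0], [0, 0, 0], [-1, 2, 0], [0, 0, 0]])

```text
t: 42.45
ee_pos: [0.6001, 0.0293, 0.2491]
eef_rot: [0.943, -0.332, -0.001, 0.0]
ft_force: [-0.4, -0.3, 0.7]
opening: 0.45
```

```bash
python3 -c "
from h import *
st();rel([.62,.03,.26],-62)
d=shot('wrist','w35')
"
```

```text
t 42.45 p [0.6001 0.0293 0.2491] q [ 9.433e-01 -3.320e-01 -1.000e-03  5.000e-04] j [-0.013  0.267  1.127 -0.     1.75   2.235] f [-0.4 -0.3  0.7] op 0.45
now axes mm [ 15.1 -13.  -11. ] rot [ 0.11  0.08 23.22] | shift in target axes [  8.8 -17.9 -10.9] yaw now -38.78
```

View pics/w35.png

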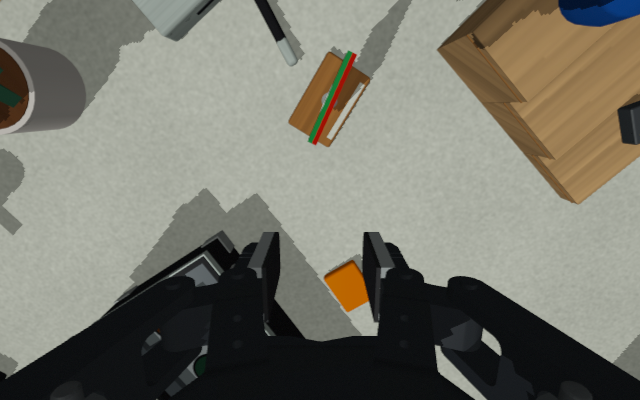

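The wrist view shows the sign's plate edge from px (353,53) to (313,143) and the white strip at (349,110). Measuring both angles.

```bash
cat > sg.py <<'E'
from h import *
import sys
def sign(d,c=(.647,-.022)):
    P=pts(d);M=cv2.medianBlur(P[...,2].astype(np.float32),3); r=np.hypot(P[...,0]-c[0],P[...,1]-c[1])
    m=(r<.06)&(P[...,2]>.103)&(P[...,2]<.112); q=(P[m][:,:2]*1000).astype(np.float32)
    (cx,cy),(w,h),a=cv2.minAreaRect(q); a=a if w>h else a-90
    mu=q.mean(0); ev=np.linalg.svd(q-mu,full_matrices=False)[2][0]
    print('plate c',round(cx,1),round(cy,1),round(w,1),round(h,1),'line ang',round(a,1),'pca',np.degrees(np.arctan2(ev[1],ev[0])).round(2),'mean',mu.round(1),len(q))
    f=(r<.08)&(M>.006)&(M<.014); q=(P[f][:,:2]*1000).astype(np.float32)
    print('foot',cv2.minAreaRect(q),len(q))
    hsv=cv2.cvtColor(d['img'],cv2.COLOR_RGB2HSV)
    s=f&(hsv[...,1]<50)&(hsv[...,2]>150); s=cv2.erode(s.astype(np.uint8),np.ones((2,2)))>0
    if s.sum()>15:
        q=P[s][:,:2]*1000; mu=q.mean(0); ev=np.linalg.svd(q-mu,full_matrices=False)[2][0]; print('strip',mu.round(1),'ang',np.degrees(np.arctan2(ev[1],ev[0])).round(2),len(q))
if __name__=='__main__': sign(dict(np.load(sys.argv[1])))
E
python3 sg.py w35.npz; python3 sg.py top0.npz;python3 sg.py t34.npz
```

```text
plate c 649.0 -19.9 8.0 80.1 line ang -63.5 pca 116.45 mean [649.7 -21.2] 970
foot ((671.1171875, -12.194267272949219), (102.37142181396484, 94.11782836914062), 19.659889221191406) 3537
strip [660.3 -19.8] ang -177.2 329
plate c 648.6 -22.1 9.4 80.1 line ang -63.5 pca 116.35 mean [648.3 -22.7] 138
foot ((672.00244140625, -18.567459106445312), (103.4354476928711, 99.32489776611328), 19.30571174621582) 519
plate c 648.1 -22.2 9.2 80.0 line ang -63.7 pca 116.71 mean [648.1 -22.4] 138
foot ((669.3095092773438, -14.288597106933594), (101.45948791503906, 89.53095245361328), 19.727842330932617) 531
```

Run:
```python
from h import *
for n,b in (('w35',(270,30,400,165)),('top0',(305,160,360,205)),('t34',(305,160,360,205))):
    d=dict(np.load(n+'.npz'));P=pts(d);r=np.hypot(P[...,0]-.648,P[...,1]+.0215)
    m=np.zeros((400,640),bool);m[b[1]:b[3],b[0]:b[2]]=1
    m&=(P[...,2]>.0065)&(P[...,2]<.0145)&(r<.06)
    m=cv2.morphologyEx(m.astype(np.uint8),cv2.MORPH_OPEN,np.ones((3,3) if n=='w35' else (2,2)))
    nn,l,s,_=cv2.connectedComponentsWithStats(m)
    k=np.isin(l,[i for i in range(1,nn) if s[i,4]>60]); q=(P[k][:,:2]*1000).astype(np.float32); print(n,cv2.minAreaRect(q),[x.tolist() for x in s[1:] if x[4]>60])
    hsv=cv2.cvtColor(d['img'],cv2.COLOR_RGB2HSV); h=hsv
    w=k&(hsv[...,1]<70)&(hsv[...,2]>150); q=P[w][:,:2]*1000
    if len(q)>10:
        ev=np.linalg.svd(q-q.mean(0),full_matrices=False)[2][0];print(' strip',q.mean(0).round(1),np.degrees(np.arctan2(ev[1],ev[0])).round(2),len(q))
    cv2.imwrite(f'pics/f_{n}.png',cv2.resize(d['img'][b[1]:b[3],b[0]:b[2]],None,fx=5,fy=5)[:,:,::-1])
```

```text
w35 ((649.1873168945312, -19.78656005859375), (55.94622802734375, 89.88590240478516), 19.62929916381836) [[288, 52, 54, 83, 1750], [318, 67, 52, 80, 1461]]
 strip [626.8 -24.2] 108.4 317
top0 ((532.886474609375, -45.17626190185547), (267.95806884765625, 94.80397033691406), 10.108908653259277) [[313, 179, 39, 22, 454]]
t34 ((532.716796875, -45.32569885253906), (267.6292419433594, 94.87574005126953), 10.0740327835083) [[313, 179, 39, 22, 467]]
```

View pics/f_w35.png

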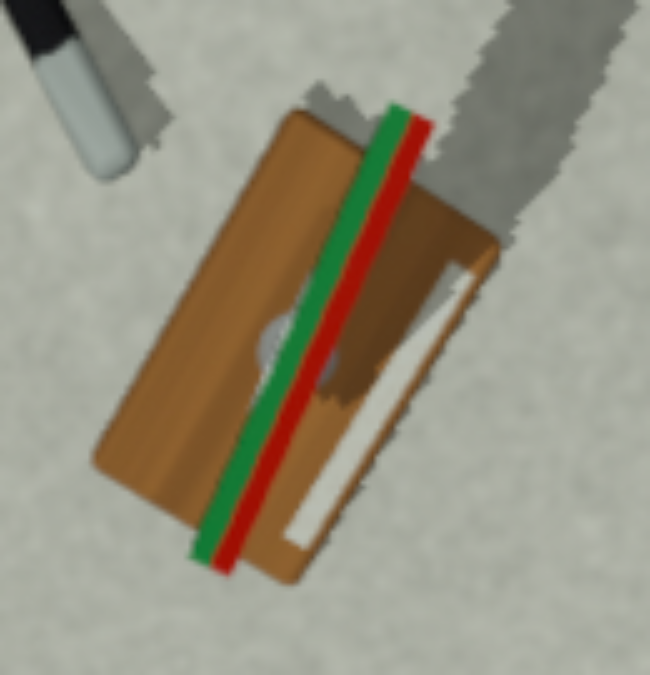

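The foot yaw is 19.6° and the plate normal 26.45°, so the sign stands at +6.8° and needs +173.2° counter-clockwise. The post is near (0.6484, −0.021). I line up the jaws with the plate.

Call:
jog_arm(linear=[[0, 0, 0], [0, 0, 0], [0, 0, 0], [0, 0, 0], [0, 0, 0]], rot=[[0, 0, 6.2], [0, 0, 6.2], [0, 0, 6.2], [0, 0, 6.1], [0, 0, 0]])

```text
t: 42.92
ee_pos: [0.5991, 0.0308, 0.2515]
eef_rot: [0.85, -0.526, -0.0, -0.001]
ft_force: [-0.3, -0.5, 1.8]
opening: 0.452
```

```bash
python3 -c "
from h import *
st();rel([.6484,-.0209,.14],-63.55)
"
```

```text
t 42.92 p [0.5991 0.0308 0.2515] q [ 8.505e-01 -5.260e-01 -3.000e-04 -8.000e-04] j [-1.100e-02  2.620e-01  1.128e+00  2.000e-03  1.751e+00  2.668e+00] f [-0.3 -0.5  1.8] op 0.452
now axes mm [ 68.5 -20.9 111.4] rot [-0.06  0.08  0.07] | shift in target axes [ 68.3 -21.1 111.5] yaw now -63.48
```

Call:
jog_arm(linear=[[23, -7, 10], [23, -7, 10], [22.4, -7, 10], [0, 0, 25], [0, 0, 25], [0, 0, 20], [0, 0, 10], [0, 0, 0], [0, 0, 0]], rot=[[0, 0, 0], [0, 0, 0], [0, 0, 0], [0, 0, 0], [0, 0, 0], [0, 0, 0], [0, 0, 0], [0, 0, 0], [0, 0, 0]])

```text
t: 43.67
ee_pos: [0.6492, -0.0211, 0.1421]
eef_rot: [0.852, -0.524, 0.0, -0.001]
ft_force: [-0.0, -0.0, 1.0]
opening: 0.447
```

```bash
python3 -c "
from h import *
st();rel([.6484,-.0209,.080],-63.55);shot('wrist','w36')
"
```

```text
t 43.67 p [ 0.6492 -0.0211  0.1421] q [ 8.519e-01 -5.237e-01  1.000e-04 -7.000e-04] j [-9.000e-02  4.430e-01  1.121e+00  1.000e-03  1.577e+00  2.583e+00] f [-0. -0.  1.] op 0.447
now axes mm [-0.5  0.7 62.1] rot [-0.07  0.03  0.39] | shift in target axes [-0.5  0.6 62.1] yaw now -63.16
```

View pics/w36.png

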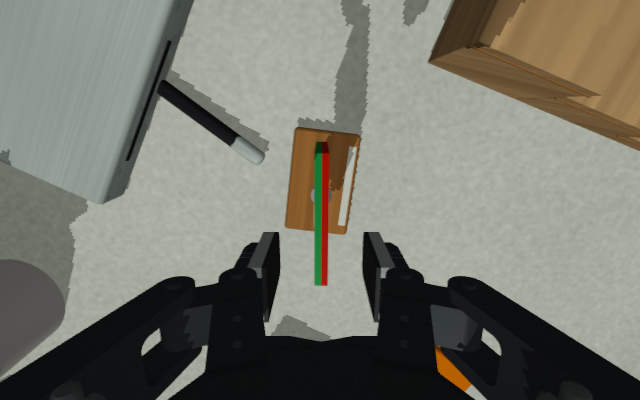

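The plate is centred (px x 321) and parallel to the jaws. Descending and gripping gently.

Call:
jog_arm(linear=[[0, 0.3, 20], [0, 0, 20], [0, 0, 15], [0, 0, 7], [0, 0, 0], [0, 0, 0]], rot=[[0, 0, 0.3], [0, 0, 0], [0, 0, 0], [0, 0, 0], [0, 0, 0], [0, 0, 0]])

```text
t: 44.22
ee_pos: [0.6496, -0.0215, 0.0811]
eef_rot: [0.85, -0.526, 0.001, -0.001]
ft_force: [-0.4, 0.0, -0.2]
opening: 0.449
```

Call:
jog_arm(linear=[[0, 0, 0], [0, 0, 0], [0, 0, 0], [0, 0, 0], [0, 0, 0], [0, 0, 0], [0, 0, 0]], rot=[[0, 0, 0], [0, 0, 0], [0, 0, 0], [0, 0, 0], [0, 0, 0], [0, 0, 0], [0, 0, 0]], hand=1, squeeze=25)

```text
t: 44.8
ee_pos: [0.6494, -0.0217, 0.0811]
eef_rot: [0.85, -0.526, 0.001, -0.001]
ft_force: [-1.9, -0.7, 5.6]
opening: 0.086
```

```bash
python3 -c "
from h import *
st()
"
```

```text
t 44.8 p [ 0.6494 -0.0217  0.0811] q [ 0.8502 -0.5265  0.0011 -0.0009] j [-9.100e-02  4.880e-01  1.186e+00  1.000e-03  1.465e+00  2.589e+00] f [-1.9 -0.7  5.6] op 0.086
```

Call:
jog_arm(linear=[[0, 0, 0], [0, 0, 0], [0, 0, 0], [0, 0, 0], [0, 0, 0], [0, 0, 0], [0, 0, 0], [0, 0, 0], [0, 0, 0], [0, 0, 0], [0, 0, 0], [0, 0, 0]], rot=[[0, 0, -2], [0, 0, -5], [0, 0, -5], [0, 0, -5], [0, 0, -5], [0, 0, -5], [0, 0, -5], [0, 0, -5], [0, 0, -5], [0, 0, -5], [0, 0, -5], [0, 0, -5]])

```text
t: 45.8
ee_pos: [0.6496, -0.0215, 0.0812]
eef_rot: [0.998, -0.055, 0.002, -0.0]
ft_force: [-2.1, 0.3, 5.4]
opening: 0.09
```

Call:
jog_arm(linear=[[0, 0, 0], [0, 0, 0], [0, 0, 0], [0, 0, 0], [0, 0, 0], [0, 0, 0], [0, 0, 0], [0, 0, 0], [0, 0, 0], [0, 0, 0], [0, 0, 0], [0, 0, 0]], rot=[[0, 0, -5], [0, 0, -5], [0, 0, -5], [0, 0, -5], [0, 0, -5], [0, 0, -5], [0, 0, -5], [0, 0, -5], [0, 0, -5], [0, 0, -5], [0, 0, -5], [0, 0, -5]])

```text
t: 46.8
ee_pos: [0.6495, -0.0213, 0.0812]
eef_rot: [0.892, 0.452, 0.001, 0.0]
ft_force: [-2.2, 1.8, 6.0]
opening: 0.09
```

```bash
python3 -c "
from h import *
st();rel([.6494,-.0217,.0811],109.65);shot('wrist','w37')
"
```

```text
t 46.8 p [ 0.6495 -0.0213  0.0812] q [8.921e-01 4.518e-01 1.500e-03 1.000e-04] j [-9.000e-02  4.880e-01  1.186e+00  1.000e-03  1.465e+00  5.430e-01] f [-2.2  1.8  6. ] op 0.09
now axes mm [-0.4  0.2  0.1] rot [  0.15  -0.09 -55.93] | shift in target axes [-0.4 -0.2  0.1] yaw now 53.72
```

View pics/w37.png

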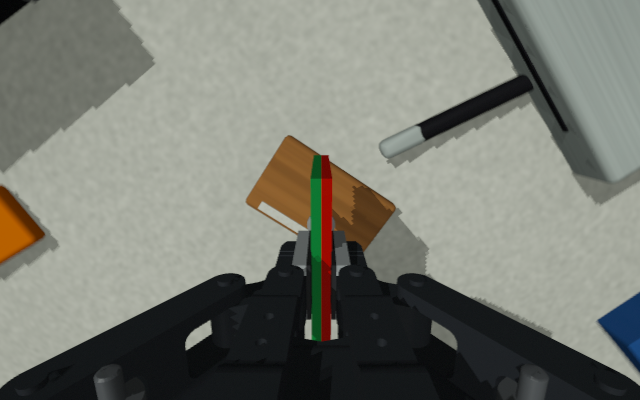

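The plate follows the gripper and the green side is coming round. About 56° to go.

Call:
jog_arm(linear=[[0, 0, 0], [0, 0, 0], [0, 0, 0], [0, 0, 0], [0, 0, 0], [0, 0, 0], [0, 0, 0], [0, 0, 0], [0, 0, 0], [0, 0, 0], [0, 0, 0], [0, 0, 0]], rot=[[0, 0, -5], [0, 0, -5], [0, 0, -5], [0, 0, -5], [0, 0, -5], [0, 0, -5], [0, 0, -5], [0, 0, -5], [0, 0, -5], [0, 0, -5], [0, 0, -4], [0, 0, -2]])

```text
t: 47.85
ee_pos: [0.6492, -0.0213, 0.0811]
eef_rot: [0.576, 0.818, 0.001, 0.0]
ft_force: [-3.3, 0.4, 6.2]
opening: 0.085
```

Call:
jog_arm(linear=[[0, 0, 0], [0, 0, 0], [0, 0, 0]], rot=[[0, 0, 0], [0, 0, 0], [0, 0, 0]])

```text
t: 48.1
ee_pos: [0.6492, -0.0213, 0.0812]
eef_rot: [0.577, 0.817, 0.001, 0.001]
ft_force: [-2.6, 0.7, 6.7]
opening: 0.087
```

```bash
python3 -c "
from h import *
from sg import sign
st();rel([.6494,-.0217,.0811],109.65);d=shot('wrist','w38'); sign(d)
"
```

```text
t 48.1 p [ 0.6492 -0.0213  0.0812] q [5.772e-01 8.166e-01 1.100e-03 5.000e-04] j [-9.000e-02  4.880e-01  1.186e+00  1.000e-03  1.466e+00 -4.300e-01] f [-2.6  0.7  6.7] op 0.087
now axes mm [-0.5  0.   0.1] rot [ 0.14 -0.02 -0.16] | shift in target axes [-0.5  0.   0.1] yaw now 109.49
plate c 646.3 -15.0 67.0 32.5 line ang 88.6 pca -70.59 mean [645.8 -12.2] 4021
foot ((665.2156982421875, 4.312877655029297), (103.88983917236328, 95.52103424072266), 19.44088363647461) 7024
strip [642.2 -20.8] ang 1.78 806
```

View pics/w38.png

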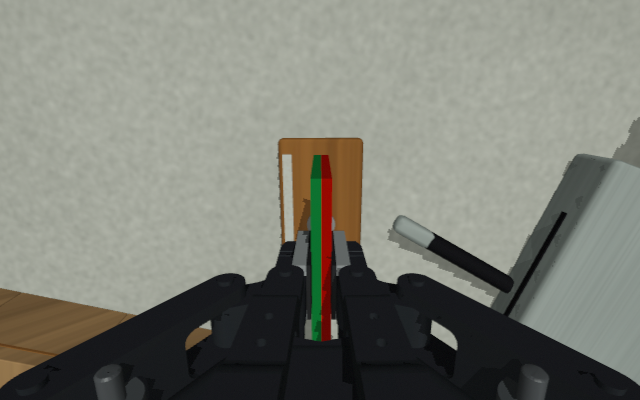

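The plate stands parallel to the foot, with green toward the white strip (px (288,195)). Releasing and rising.

Call:
jog_arm(linear=[[0, 0, 0], [0, 0, 0], [0, 0, 0], [0, 0, 0], [0, 0, 0], [0, 0, -10], [0, 0, -20], [0, 0, -30], [0, 0, -30], [0, 0, -30]], rot=[[0, 0, 0], [0, 0, 0], [0, 0, 0], [0, 0, 0], [0, 0, 0], [0, 0, 0], [0, 0, 0], [0, 0, 0], [0, 0, 0], [0, 0, 0]], hand=0)

```text
t: 48.98
ee_pos: [0.6486, -0.0216, 0.2016]
eef_rot: [0.577, 0.816, 0.001, 0.0]
ft_force: [-0.3, 1.1, 0.0]
opening: 0.497
```

Call:
jog_arm(linear=[[-20, 0, -10], [-20, 0, -10], [-20, 0, -10], [0, 0, 0], [0, 0, 0], [0, 0, 0]], rot=[[0, 0, 0], [0, 0, 0], [0, 0, 0], [0, 0, 0], [0, 0, 0], [0, 0, 0]])

```text
t: 49.48
ee_pos: [0.6686, -0.0777, 0.2292]
eef_rot: [0.577, 0.817, 0.001, -0.0]
ft_force: [0.6, -0.0, 0.5]
opening: 0.498
```

Run:
```python
from h import *
from sg import sign
st();d=shot('wrist','w39'); sign(d); shot('scene','s39'); shot('top','t39')
P=pts(d);r=np.hypot(P[...,0]-.648,P[...,1]+.0215)
m=((P[...,2]>.0065)&(P[...,2]<.0145)&(r<.056)).astype(np.uint8)
m=cv2.morphologyEx(m,cv2.MORPH_OPEN,np.ones((3,3)))
nn,l,s,_=cv2.connectedComponentsWithStats(m); k=np.isin(l,[i for i in range(1,nn) if s[i,4]>150]); print(cv2.minAreaRect((P[k][:,:2]*1000).astype(np.float32)),s[1:].tolist())
```

```text
t 49.48 p [ 0.6686 -0.0777  0.2292] q [ 5.773e-01  8.165e-01  5.000e-04 -3.000e-04] j [-1.710e-01  4.850e-01  8.920e-01  1.000e-03  1.764e+00 -5.110e-01] f [ 0.6 -0.   0.5] op 0.498
plate c 648.6 -20.1 7.9 79.3 line ang -70.3 pca -70.14 mean [648.1 -18.3] 1106
foot ((670.6572875976562, -12.49090576171875), (102.7508544921875, 93.46739959716797), 20.269277572631836) 3800
strip [654.2 -24. ] ang 4.94 409
((648.7720947265625, -20.411113739013672), (56.037147521972656, 89.72760009765625), 19.561866760253906) [[294, 67, 23, 87, 1785], [327, 67, 21, 86, 1720]]
```

View pics/w39.png

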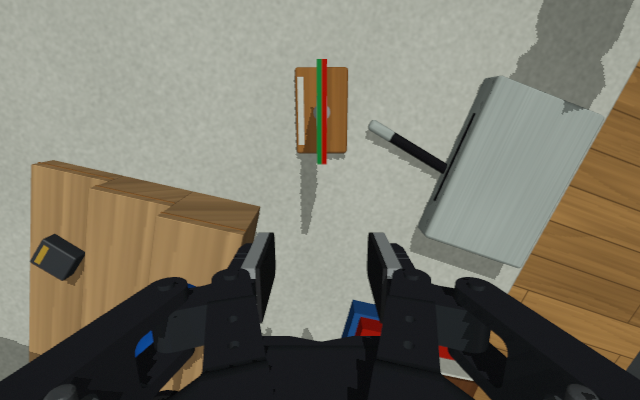

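View pics/s39.png

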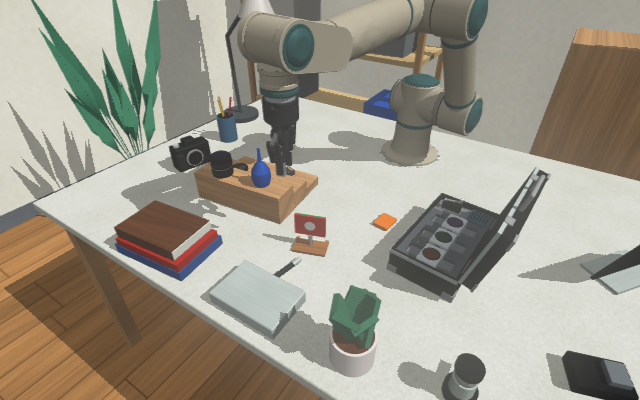

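View pics/t39.png

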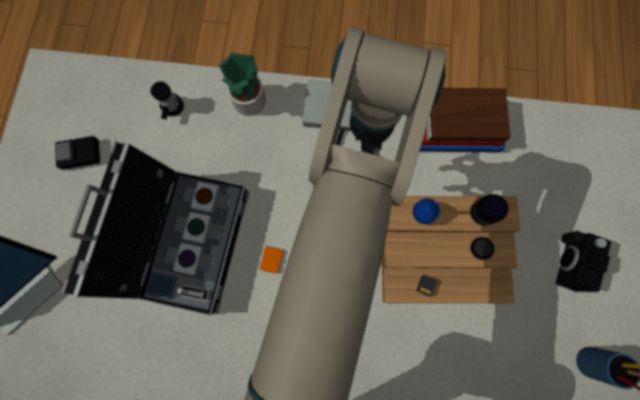

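The sign's plate normal is 19.8° against the foot's 19.6°, with green to the front. The lid is open, all three filters are seated, and nothing else has moved. Handing in.

```bash
python3 -c "
from h import *
print(ctrl.job_done())"
```

```text
the job is handed in; nothing more can be done
None
```

I did the whole job in the order asked and handed it in at about 50 s of robot time. No verdict is reported.

- **Lid:** lifted by the bar to about 1.73 rad and released. It was still standing open in the last pictures.
- **Switch:** pressed to about 7 mm of roller travel, past the 5 mm click and short of the 10 mm limit. The force on the fingertips read 4.7 N at 6.7 mm, with about ±1 N of noise. One earlier reading of 3.7 N, at about 1 mm, was higher than the spring should give. I could not observe the click itself, so it is inferred from the travel and force. The roller was back at rest afterwards.
- **Filters:** all three were out and each now has its own pocket: C in 3, B in 2, A in 1. Their tops measured 70.2–70.3 mm above the ledge, as they should when flat. They lie within about 0.5° of square to the case.
- **Sign:** turned about 173° counter-clockwise. The green face is on the white-strip side, and the plate is within about 0.3° of its foot.

Neither the grip slip nor the knock to filter C showed up in what I measured. The last views show the lens, blower, lens cap, battery, wallet and pen where they started.

Two checks went wrong along the way:
- **Camera bias:** the wrist camera read about 1.2 mm off sideways. I allowed for it by comparing each filter and its pocket in the same picture.
- **Joint 6:** one turn towards the sign brought it to 2.925 rad, just inside its 2.93 limit, so I backed off straight away.

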